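Sort the counter clutter into its trays

TASK

Sort the things on the takeaway counter into the three steel trays: the marker and the pen side by side, flat on the floor of the wide undivided tray, the stapler standing on its base lengthways in the smallest tray, and the two dip cups upright in the tray with the cross wall, one in each bay. Leave the order pad and the calculator where they are.

Things in the scene. Friction and masses are not known exactly. Their poses are not given: they have to be found in the camera images.
- marker_pen_mid (a point): Thick felt marker with a cap, lying on the counter; 135 mm long, 16 mm thick. Point: its middle, 8 mm above what it lies on; own y runs along its length. It can roll.
- ball_pen_mid (a point): Thin ballpoint pen, lying on the counter; 145 mm long, about 10 mm thick. Point: its middle, 4.5 mm above what it lies on; own y runs along its length. It can roll.
- stapler_mid (a point): Black desk stapler standing on its base; 133 mm long, 34 mm wide, 50 mm high; the upper arm is fast and 32 mm wide, to be gripped across it. Point: its middle, 25 mm above what it stands on; own y runs along its length, own z up.
- cup_1_mid (a point): One of two like small empty dip cups, white, open at the top: 76 mm across the rim, 52 mm across the foot, 47 mm high, thin tapering wall (about 14 degrees, 3 mm thick; at 10 mm below the rim the middle of the wall is about 34 mm from the axis). Can be pinched by the wall, one finger inside. Point: on its axis, 23.5 mm above what it stands on; own z up.
- cup_2_mid (a point): The other dip cup, the same as the first. Point: on its axis, 23.5 mm above what it stands on; own z up.
- pen_tray: The widest open tray, low and undivided: plain dark steel, outside 130 mm (own x) by 200 mm (own y), walls 4 mm thick, their rolled rim 15 mm above the counter; inside 122 by 192 mm, floor 4 mm above the counter. It is fixed to the counter. Origin: centre of its underside; z up, long side along its own y. Marker and pen belong here, side by side.
- cup_caddy: The tray with a cross wall, which makes two equal bays: plain dark steel, outside 116 mm (own x) by 214 mm (own y), walls 4 mm thick, rolled rim 25 mm above the counter, cross wall across own y = 0 19 mm high. Bays 108 by 101 mm inside, their centres at own y = +52.5 and -52.5 mm, floor 4 mm above the counter. It is fixed to the counter. Origin: centre of its underside; z up, long side along its own y. One dip cup belongs in each bay, either way round.
- stapler_tray: The smallest tray, low and undivided: plain dark steel, outside 100 mm (own x) by 160 mm (own y), walls 4 mm thick, rolled rim 15 mm above the counter; inside 92 by 152 mm, floor 4 mm above the counter. It is fixed to the counter. Origin: centre of its underside; z up, long side along its own y. The stapler belongs here, lengthways.
- order_pad: Purple spiral-bound order pad lying on the counter, 140 by 99 mm, 14 mm thick; stays where it is. Origin: centre of its underside.
- calculator: Grey desk calculator lying on the counter, 125 by 78 mm, 16 mm thick; stays where it is. Origin: centre of its underside.
Not all that is in view belongs to the job. What is shaped like the part that bears cup_1_mid but yellow is not meant.

How it is judged:
By the outcome, as a careful person would: the job done as asked, in the order asked, and still so for the second after the job is handed in, with the robot touching nothing.
It also fails if it takes over 115 s, if anything falls off the work surface, if the arm or the gripper's body presses on something with over 40 N, if the wrist force passes 120 N, or if a joint passes its speed limit or range.

ROBOT

A 6-joint arm with a two-finger parallel gripper is mounted at the origin on a cart in front of the work surface, level with it; the furniture and walls round the work are solid. World frame = base frame: x ahead of the robot, y to its left, z up, the work surface at z = 0. Lengths are in mm, angles in rad, forces in N, time in s.
With the tool pointing down it reaches from about 275 to 1000 mm from the base axis. Payload 8.4 kg.
Tool frame: the origin (TCP) lies at the very end of the fingers, on their centre line; the grasp point (between the pads) lies 19 mm behind it (grasp_offset is the z of the grasp point in the tool frame, in mm); z points along the fingers, y is the direction in which the jaws open and shut (so a half turn about z gives the same grasp; the last joint's range is limited). The gripper opens to 85 mm and grips with 20 to 120 N. Pads are 22 mm wide; open, the fingers measure 114 mm over their backs; the gripper's body (76 mm by 85 mm) begins 54 mm behind the grasp point. The pads swing forward as they close: fully open they stand 13 mm farther back than shut.
Start: joints at [1.316, 0.353, 1.633, -0, 1.155, -0.002], TCP at [156.321, 605.138, 231.281] pointing down, gripper open.
Joint ranges: [-2.63, 2.63], [-0.92, 2.1], [0.06, 2.66], [-1.3, 4.44], [0, 2.69], [-3.02, 3.02]. Speed limits (rad/s): [2.22, 2.22, 2.79, 3.14, 3.14, 3.14].

INTERFACE

Orientations are given as a unit quaternion [x, y, z, w].
In Python, from rig import get_state, snapshot, hand_in, grasp_offset gives the robot as it stands.
- The arm moves only by the tool servo_tool, never from a script. Its argument "motion" is a list of rows, each a list of 5 numbers: the shift along the tool's x, y, z in m, then the turn about the tool's z in rad, then the closure in counts, from 0 (fully open) to 255 (shut). A call has 1 to 20 rows; each row shifts and turns the pose as measured when the row begins, along the tool's axes as they then stand; what a row does not reach is not made up. A row lasts 1/10 s, in which the tool goes at most 50 mm and 8.59 degrees, less where a joint would pass 70% of its speed; a pose out of reach is approached as far as the arm can. A call with a gripper value outside its range is refused whole. The fingers move at their own pace and stop on an object; the grip force is fixed at half the most. Time passes only in rows, so rows that do not move let the fingers close. It gives the time, the measured TCP pose, the force and the opening at its end, in the units of the state.
- get_state(): the state, without advancing time (a new reading comes with each control period).
- snapshot(name): name is "side" or "top"; returns a dict with "img" (420x560x3 uint8, red, green, blue), "K" (3x3 intrinsics, pixels), "position" and "attitude" of the camera in the world. Camera axes: x right, y down, z forward; pixel columns grow to the right and rows downward; lengths in mm; the calibration is good to about 2 mm. A picture is of the moment at which its call begins. There is no depth.
- hand_in(): hands the job in, once; it reports no verdict.
The state is a dict: "time": time; "q": joint angles; "qd": joint speeds; "joint_torque": joint torques, N m; "tcp_pos": TCP position; "tcp_rot": TCP orientation; "contact_force": force on the tool from outside, world axes, zero at the start; "wrist_torque": the same for the moment, N m; "gripper_width": finger opening in mm.
Only numpy, scipy, OpenCV 4.12 (cv2) and the standard library are available. Lean on these libraries where they do the work, as an engineer would, in place of code of your own. Each camera call takes 0.05 s, during which the arm holds its last target.

## Working session

There is one attempt and no reset: what is moved stays moved. The work goes in short steps, Python scripts to look and compute and a tool call to move; the robot and the scene stay as the last step left them, time stands still between calls to the robot, and variables do not carry over. Pictures are saved under pics/ and viewed, and the job is handed in when it is done.

Besides the shell and the picture viewer there is one more tool, called after "Call:" as name(argument=value, ...), one argument or row to a line, values as JSON. servo_tool: Moves the arm, as the interface text tells. Its arguments: {"type":"object","properties":{"motion":{"type":"array"}},"required":["motion"]}

```bash
ls; mkdir -p pics
python3 - <<'E'
from rig import get_state, snapshot, grasp_offset
import cv2, numpy as np
print(grasp_offset)
print(get_state())
for n in("top","side"):
    s=snapshot(n); cv2.imwrite(f"pics/{n}0.png",s["img"][:,:,::-1]); print(n,s["K"],s["position"],s["attitude"])
E
```

```text
pics
-18.700000000000003
{'time': 0.0, 'q': array([ 1.31562920e+00,  3.53622396e-01,  1.63414300e+00,  1.01376308e-07,
        1.15519022e+00, -2.41619365e-03]), 'qd': array([ 9.53131397e-04, -1.52246296e-03, -8.13675644e-04,  1.49873908e-03,
       -1.59126680e-05,  1.15650633e-03]), 'joint_torque': array([ 2.14698433e-03, -6.05237174e+01, -3.42072415e+01,  1.76456401e-04,
        9.32503841e-03, -4.22856954e-05]), 'tcp_pos': array([156.18226914, 604.67901979, 230.57396934]), 'tcp_rot': array([ 1.26039341e-01,  9.92025010e-01, -6.75827138e-04, -8.75721179e-05]), 'contact_force': array([0.5206287 , 0.34278557, 0.13749874]), 'wrist_torque': array([-0.03111033,  0.00433216, -0.00078154]), 'gripper_width': 85.58333551067459}
top [[538.20686469   0.         280.13127855]
 [  0.         538.20686469 212.53532207]
 [  0.           0.           1.        ]] [ 325.69677599 -102.91567984 1471.17312942] [-0.70139717  0.70907248 -0.05408367  0.04830311]
side [[418.569336     0.         279.50027037]
 [  0.         418.569336   207.27885905]
 [  0.           0.           1.        ]] [  123.94580341 -1043.28007125   643.95927948] [ 0.84281691 -0.18563665  0.09801271 -0.49557259]
```

View pics/top0.png

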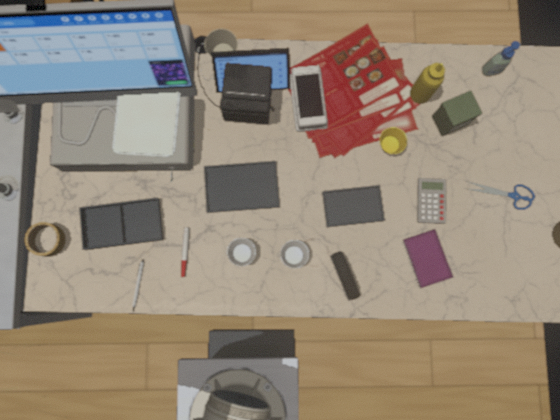

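View pics/side0.png

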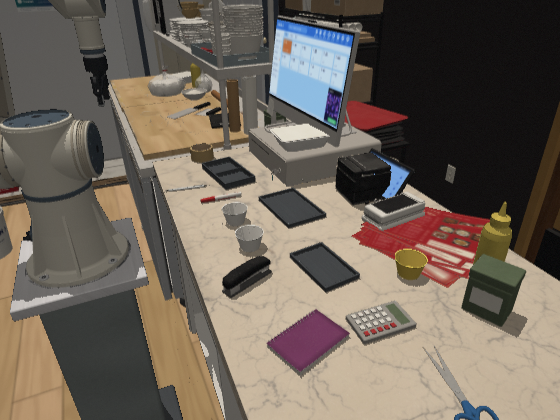

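```bash
cat > h.py <<'E'
import numpy as np, cv2
from scipy.spatial.transform import Rotation as R
from rig import get_state, snapshot
def shot(n,f=None):
    s=snapshot(n)
    if f: cv2.imwrite(f"pics/{f}.png",s["img"][:,:,::-1])
    return s
def proj(s,p):
    c=R.from_quat(s["attitude"]).inv().apply(np.atleast_2d(p)-s["position"]); u=c@s["K"].T
    return u[:,:2]/u[:,2:]
def ray(s,uv):
    uv=np.atleast_2d(uv).astype(float); d=np.c_[uv,np.ones(len(uv))]@np.linalg.inv(s["K"]).T
    d=R.from_quat(s["attitude"]).apply(d); return d/np.linalg.norm(d,axis=1)[:,None]
def plane(s,uv,z):
    d=ray(s,uv); return s["position"]+d*((z-s["position"][2])/d[:,2])[:,None]
def tri(s1,u1,s2,u2):
    d1,d2=ray(s1,u1)[0],ray(s2,u2)[0]
    A=np.c_[d1,-d2]; t=np.linalg.lstsq(A,s2["position"]-s1["position"],rcond=None)[0]
    a=s1["position"]+t[0]*d1; b=s2["position"]+t[1]*d2
    return (a+b)/2, np.linalg.norm(a-b)
def crop(s,f,x0,x1,y0,y1,k):
    cv2.imwrite(f"pics/{f}.png",cv2.resize(s["img"][y0:y1,x0:x1,::-1],None,fx=k,fy=k,interpolation=cv2.INTER_CUBIC))
E
python3 - <<'E'
from h import *
t=shot("top");s=shot("side")
P=[[0,0,0],[156,605,231],[400,0,0],[400,-400,0]]
print(proj(t,P),proj(s,P))
print(R.from_quat(t["attitude"]).as_matrix().round(2))
print(plane(t,[[240,250],[185,250]],0))
crop(t,"c1",60,260,150,320,4);crop(t,"c2",200,460,130,310,3)
crop(s,"c3",150,350,130,300,4)
E
```

```text
[[238.06667677 417.3941088 ]
 [-41.56349391 371.9342623 ]
 [238.04696354 263.97069044]
 [384.67799148 262.34579728]] [[ 79.31591499 256.18712081]
 [104.74454259 105.5315745 ]
 [224.37674814 221.6893238 ]
 [279.51552384 306.23149752]]
[[-0.01 -0.99  0.14]
 [-1.    0.01 -0.01]
 [ 0.01 -0.14 -0.99]]
[[438.00219075  -5.33975579   0.        ]
 [439.63280384 144.78749953   0.        ]]
```

View pics/c1.png

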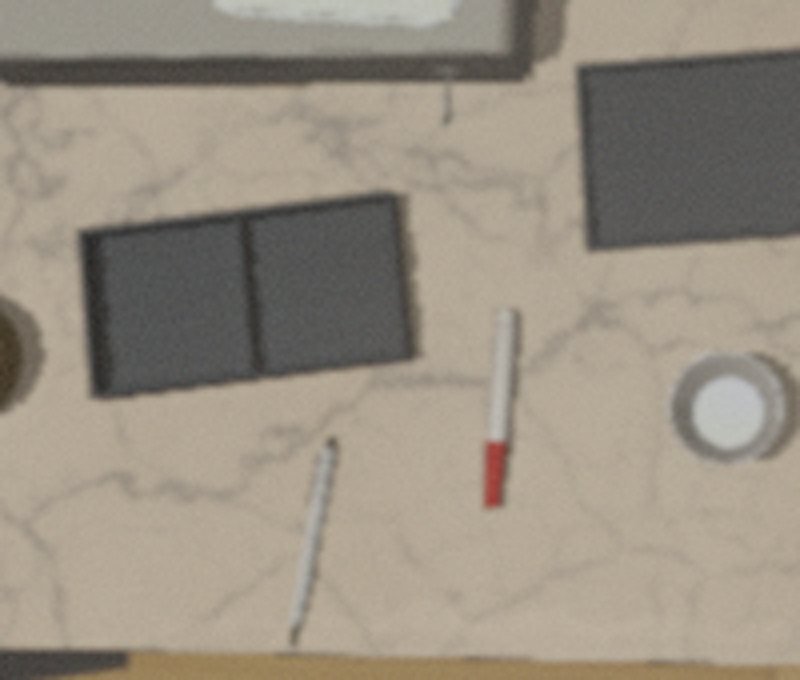

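View pics/c2.png

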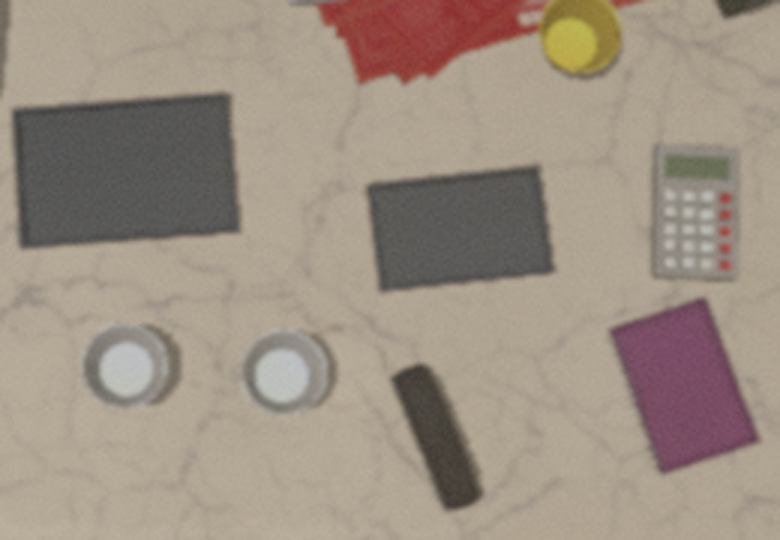

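View pics/c3.png

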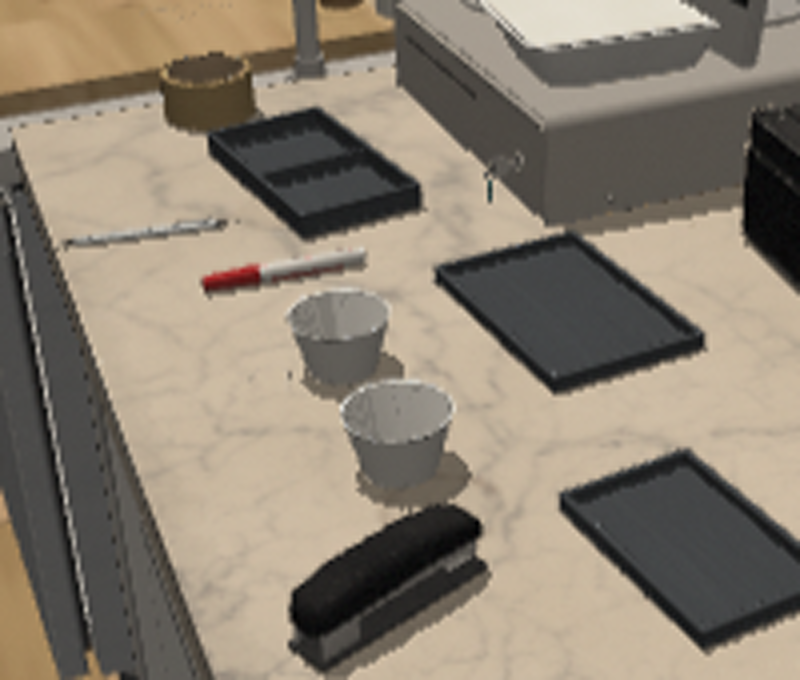

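```bash
cat > seg.py <<'E'
from h import *
t=shot("top");s=shot("side")
def masks(im):
    hsv=cv2.cvtColor(im,cv2.COLOR_RGB2HSV); lab=cv2.cvtColor(im,cv2.COLOR_RGB2LAB)
    return hsv,lab
def rects(im,m,roi,amin=30):
    x0,x1,y0,y1=roi; z=np.zeros_like(m); z[y0:y1,x0:x1]=m[y0:y1,x0:x1]
    cs,_=cv2.findContours(z,cv2.RETR_EXTERNAL,cv2.CHAIN_APPROX_NONE)
    return [c for c in cs if cv2.contourArea(c)>amin]
E
python3 - <<'E'
from seg import *
hsv,lab=masks(t["img"])
for (u,v) in [(242,165),(119,220),(350,205),(345,275),(185,240),(183,268),(139,285),(242,254),(295,257),(210,240),(150,285)]:
    print((u,v),t["img"][v,u],hsv[v,u])
print("side")
hs,_=masks(s["img"])
for (u,v) in [(290,205),(230,170),(325,265),(245,272),(230,198),(208,199),(187,188),(236,220),(250,245),(190,220)]:
    print((u,v),s["img"][v,u],hs[v,u])
dark=((hsv[...,2]<115)&(hsv[...,1]<60)).astype(np.uint8)
for n,roi,z in [("pen_tray",(200,285,155,215),15),("caddy",(75,170,195,250),25),("stap_tray",(318,388,183,229),15)]:
    for c in rects(t["img"],dark,roi,300):
        r=cv2.minAreaRect(c); b=cv2.boxPoints(r); 
        P=plane(t,b,z); L=np.linalg.norm(P-np.roll(P,1,0),axis=1)
        e=P[0]-P[1] if L[1]>L[0] else P[1]-P[2]
        print(n,r,P.mean(0).round(1),L.round(1),np.degrees(np.arctan2(e[1],e[0])).round(1))
E
```

```text
(242, 165) [71 70 68] [20 11 71]
(119, 220) [84 85 83] [45  6 85]
(350, 205) [94 92 90] [15 11 94]
(345, 275) [74 68 58] [19 55 74]
(185, 240) [184 180 172] [ 20  17 184]
(183, 268) [164  70  64] [  2 155 164]
(139, 285) [140 134 124] [ 19  29 140]
(242, 254) [188 190 187] [ 50   4 190]
(295, 257) [190 192 189] [ 50   4 192]
(210, 240) [180 167 150] [ 17  43 180]
(150, 285) [180 166 149] [ 16  44 180]
side
(290, 205) [68 69 71] [110  11  71]
(230, 170) [32 33 33] [90  8 33]
(325, 265) [69 71 71] [90  7 71]
(245, 272) [20 22 21] [75 23 22]
(230, 198) [116 102  90] [ 14  57 116]
(208, 199) [111  28  28] [  0 191 111]
(187, 188) [112 111 105] [ 26  16 112]
(236, 220) [94 91 86] [19 22 94]
(250, 245) [96 93 87] [20 24 96]
(190, 220) [201 185 160] [ 18  52 201]
pen_tray ((241.25750732421875, 186.5371551513672), (46.4151611328125, 73.24451446533203), 85.68397521972656) [612. -10.  15.] [130.  202.6 130.3 200.1] 93.9
caddy ((121.42308807373047, 223.3846435546875), (42.543914794921875, 83.103271484375), 82.87498474121094) [511.9 313.   25. ] [116.3 224.2 116.7 221.7] 96.7
stap_tray ((352.95733642578125, 205.61585998535156), (35.448524475097656, 58.74958038330078), 83.6598129272461) [ 555.5 -316.1   15. ] [ 98.1 162.4  98.4 160.9] 95.9
```

Run:
```python
from h import *
s=shot("side");t=shot("top")
crop(s,"d1",160,270,140,210,7)
crop(s,"d2",250,380,180,300,6)
crop(t,"d3",60,200,190,315,5)
```

```text
(no output)
```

View pics/d1.png

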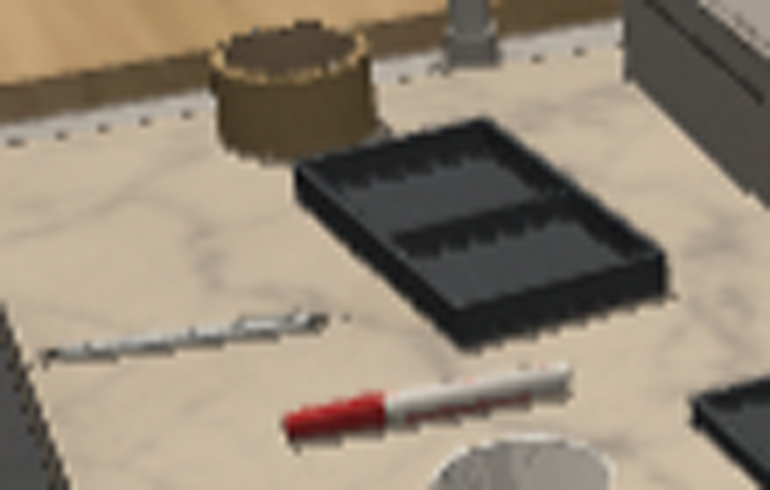

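View pics/d2.png

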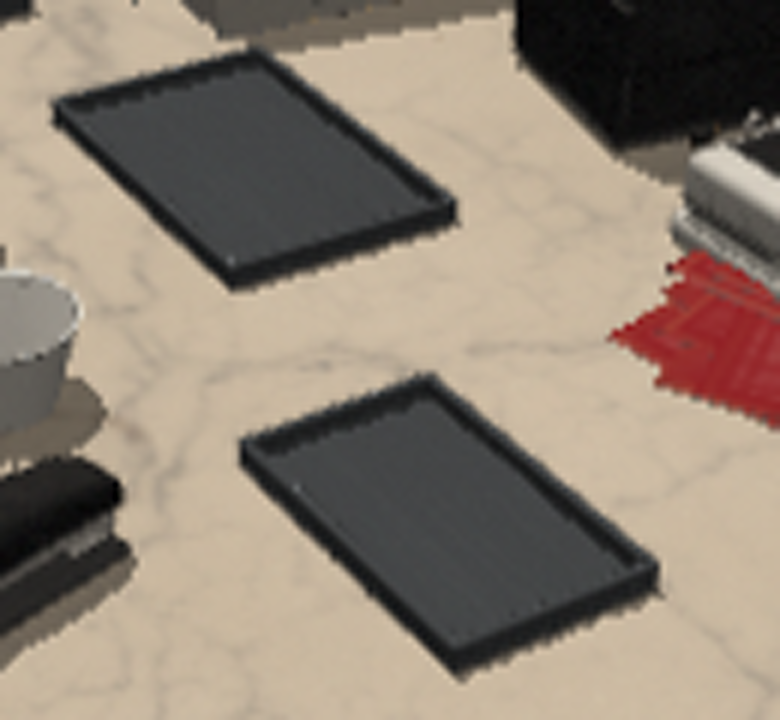

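View pics/d3.png

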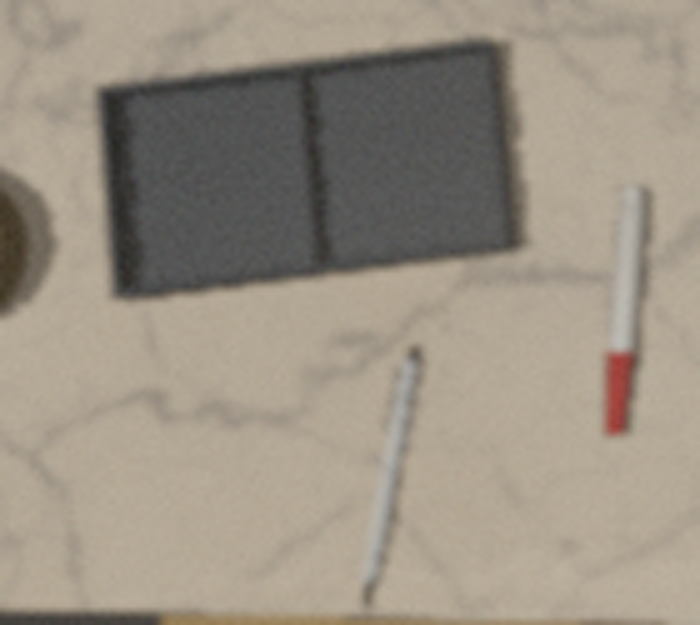

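Run:
```python
from h import *
s=shot("side");t=shot("top")
cv=lambda U,k,ox,oy: (np.array(U)+.5)/k-.5+np.array([ox,oy])
D1=lambda U:cv(U,7,160,140); D2=lambda U:cv(U,6,250,180); D3=lambda U:cv(U,5,60,190); C2=lambda U:cv(U,3,200,130)
def run(n,S,T):
    for a,b in zip(S,T):
        p,e=tri(t,b,s,a); print(n,p.round(1),"gap",e.round(1))
run("caddy",D1([(297,165),(485,120),(665,255),(455,310)]),D3([(118,297),(100,90),(497,42),(517,246)]))
# tray order: low x high y, high x high y, high x low y, low x low y
run("pentray",D2([(55,103),(255,47),(455,205),(235,272)]),C2([(22,246),(14,108),(231,95),(239,231)]))
run("staptray",D2([(242,448),(432,377),(657,570),(455,660)]),C2([(382,290),(368,186),(539,167),(552,270)]))
run("marker red/white",D1([(288,428),(568,380)]),D3([(615,433),(635,188)]))
run("pen",D1([(45,355),(325,320)]),D3([(368,603),(415,348)]))
```

```text
caddy [444.6 414.8  20.1] gap 1.7
caddy [556.7 429.5  20. ] gap 0.0
caddy [580.5 213.8  22.5] gap 0.0
caddy [467.7 201.   22.2] gap 2.2
pentray [543.7  84.2  10.2] gap 0.8
pentray [670.3  93.1  12.4] gap 3.6
pentray [ 682.3 -108.    11.7] gap 0.4
pentray [ 556.4 -114.5    9.8] gap 2.4
staptray [ 499.7 -244.     8.5] gap 0.2
staptray [ 597.2 -233.8   10. ] gap 2.7
staptray [ 612.5 -391.8    9.5] gap 0.5
staptray [ 516.3 -400.5    5.4] gap 1.1
marker red/white [368.4 149.3   6. ] gap 0.1
marker red/white [501.8 140.6   4.2] gap 0.0
pen [280.6 280.3   3.6] gap 2.4
pen [415.8 259.1   2.3] gap 0.2
```

Run:
```python
from seg import *
hsv,lab=masks(t["img"]); im=cv2.GaussianBlur(t["img"],(3,3),0); hb=cv2.cvtColor(im,cv2.COLOR_RGB2HSV)
m=((hb[...,1]<30)).astype(np.uint8)
for roi in [(222,265,230,275),(275,318,233,275),]:
    for c in rects(im,m,roi,100):
        e=cv2.fitEllipse(c); (x,y),r=cv2.minEnclosingCircle(c)
        P=plane(t,[e[0],(e[0][0]+e[1][0]/2,e[0][1]),(x,y)],47)
        print("cup",cv2.boundingRect(c),e[0],e[1],P[0].round(1),"dia",2*np.linalg.norm(P[1]-P[0]).round(1),P[2].round(1),r)
        print(' side px',proj(s,P[:1]))
d=((hb[...,2]<100)).astype(np.uint8)
for c in rects(im,d,(322,368,240,305),100):
    r=cv2.minAreaRect(c); b=cv2.boxPoints(r); P=plane(t,b,42); L=np.linalg.norm(P-np.roll(P,1,0),axis=1)
    e=P[0]-P[1] if L[1]>L[0] else P[1]-P[2]
    print("stapler",r,P.mean(0),L,np.degrees(np.arctan2(e[1],e[0])))
red=((hb[...,1]>110)).astype(np.uint8); 
for c in rects(im,red,(170,200,220,285),10): print("red",cv2.minAreaRect(c))
mk=(((hb[...,1]<30)&(hb[...,2]>150))|(hb[...,1]>80)).astype(np.uint8)
for c in rects(im,mk,(172,198,222,282),10):
    r=cv2.minAreaRect(c);P=plane(t,cv2.boxPoints(r),8);print("marker",r,P.mean(0),P.round(1).tolist())
pk=((hb[...,1]<35)).astype(np.uint8)
for c in rects(im,pk,(125,150,255,312),10):
    r=cv2.minAreaRect(c);P=plane(t,cv2.boxPoints(r),5);print("pen",r,P.mean(0),P.round(1).tolist())
crop(s,"e1",215,275,195,260,9); crop(s,"e2",210,285,245,305,9); crop(t,"e3",220,320,225,280,8)
```

```text
cup (226, 238, 31, 28) (241.07260131835938, 251.33045959472656) (27.735088348388672, 28.897750854492188) [430.9 -11.3  47. ] dia 73.4 [430.2 -11.1  47. ] 15.067974090576172
 side px [[234.32502912 207.3492447 ]]
cup (280, 240, 30, 28) (294.46331787109375, 253.4595947265625) (27.67073631286621, 28.628923416137695) [ 423.7 -152.4   47. ] dia 73.2 [ 422.3 -152.5   47. ] 15.041708946228027
 side px [[249.01231591 231.38302958]]
stapler ((345.5344543457031, 275.0862121582031), (48.83787536621094, 13.184368133544922), 68.19859313964844) [ 365.83848789 -286.54134254   42.        ] [127.44582056  35.24302523 127.63715197  34.82604741] 20.326584641917787
red ((183.5, 268.0), (14.0, 3.0), 90.0)
marker ((183.5, 268.5), (15.0, 5.0), 90.0) [389.0624826  146.78529618   8.        ] [[409.3, 153.8, 8.0], [409.2, 140.3, 8.0], [368.8, 139.8, 8.0], [369.0, 153.2, 8.0]]
marker ((184.6040496826172, 242.54315185546875), (4.559810638427734, 31.206207275390625), 4.085616588592529) [459.51184066 144.7926317    8.        ] [[417.6, 153.4, 8.0], [502.5, 148.6, 8.0], [501.4, 136.2, 8.0], [416.6, 141.1, 8.0]]
pen ((137.31886291503906, 283.4660339355469), (4.852931499481201, 45.88784408569336), 10.619654655456543) [350.72335917 270.99009079   5.        ] [[291.8, 287.2, 5.0], [412.2, 267.7, 5.0], [409.6, 254.7, 5.0], [289.3, 274.3, 5.0]]
```

View pics/e1.png

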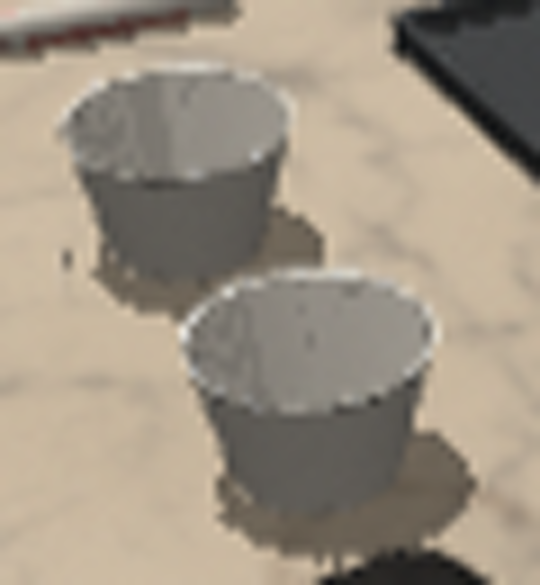

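View pics/e2.png

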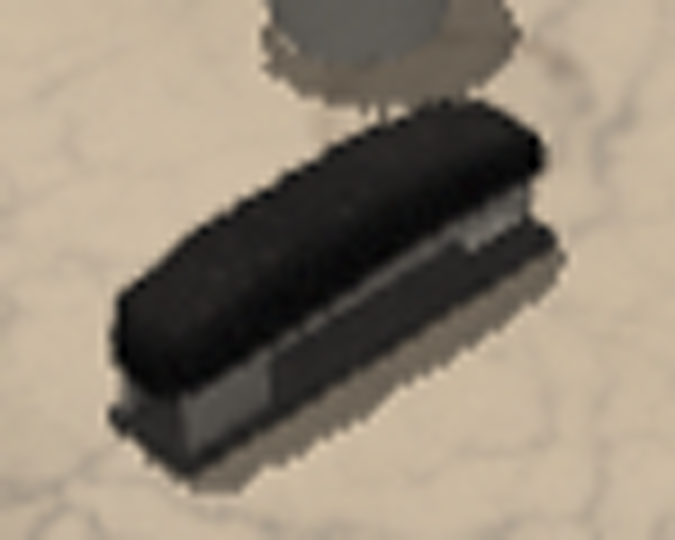

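View pics/e3.png

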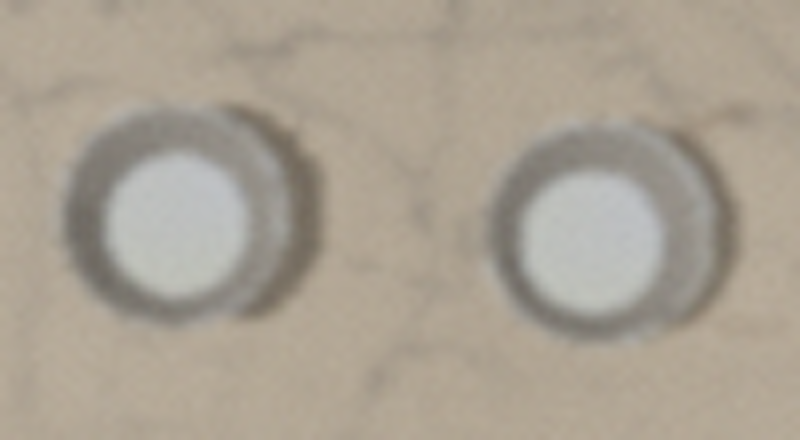

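Run:
```python
from h import *
s=shot("side");t=shot("top")
cv=lambda U,k,ox,oy: (np.array(U)+.5)/k-.5+np.array([ox,oy])
T=cv([(177,212),(604,230)],8,220,225); S=cv([(178.5,122),(309.5,340)],9,215,195)
for a,b in zip(S,T): print("cup rim",tri(t,b,s,a),plane(t,[b],47).round(1))
T=cv([(410,368),(462,507)],3,200,130); S=cv([(525,128),(140,345)],9,210,245)
for a,b in zip(S,T): print("stapler end",tri(t,b,s,a))
print(plane(t,T,42))
# overlay check marker/pen/stapler
```

```text
cup rim (array([431.09817089, -12.6476293 ,  45.17284493]), np.float64(1.2204092227232795)) [[431.6 -12.9  47. ]]
cup rim (array([ 423.54853933, -153.92257849,   45.03523166]), np.float64(1.3528360127982502)) [[ 424.1 -154.    47. ]]
stapler end (array([ 428.07372196, -265.65440231,   30.9458253 ]), np.float64(3.1017487685560288))
stapler end (array([ 304.92298838, -308.13182199,   30.96012183]), np.float64(2.7682525632794284))
[[ 425.81473568 -263.93407777   42.        ]
 [ 303.74518451 -306.24340772   42.        ]]
```

```bash
cat > go.py <<'E'
import sys
from h import *
x,y,z,hd=map(float,sys.argv[1:5])
st=get_state(); Rm=R.from_quat(st["tcp_rot"]).as_matrix()
h0=np.degrees(np.arctan2(Rm[1,1],Rm[0,1])); d=(hd-h0+90)%180-90
if len(sys.argv)>5: d=(hd-h0+180)%360-180
q=np.degrees(st["q"])
turn=-np.radians(d)
R2=Rm@R.from_euler('z',turn).as_matrix()
D=np.array([x,y,z])-st["tcp_pos"]
print("t",round(st["time"],2),"tcp",st["tcp_pos"].round(1),"h",h0.round(1),"tilt",np.degrees(np.arccos(-Rm[2,2])).round(2),"w",round(st["gripper_width"],1),"F",st["contact_force"].round(1),"q1,q6",q[[0,5]].round(0))
print("turn rad",turn.round(4),"rows@.14:",abs(turn/.14).round(1),"| shift after turn (m)",(R2.T@D/1000).round(4),"| before turn",(Rm.T@D/1000).round(4),"dist",np.linalg.norm(D).round(0))
E
python3 go.py 435 145 130 86.3
```

```text
t 0.7 tcp [156.3 605.2 231.3] h 75.5 tilt 0.0 w 85.3 F [0.1 0.  0.3] q1,q6 [75. -0.]
turn rad -0.1882 rows@.14: 1.3 | shift after turn (m) [-0.3078 -0.4412  0.1013] | before turn [-0.3849 -0.3758  0.1013] dist 547.0
```

Call:
servo_tool(
  motion=[
    [0,0,0,-0.095,60],
    [0,0,0,-0.095,100],
    [-0.025,-0.036,0.008,0,120],
    [-0.025,-0.036,0.008,0,120],
    [-0.025,-0.036,0.008,0,120],
    [-0.025,-0.036,0.008,0,120],
    [-0.025,-0.036,0.008,0,120],
    [-0.025,-0.036,0.008,0,120],
    [-0.025,-0.036,0.008,0,120],
    [-0.025,-0.036,0.008,0,120],
    [-0.025,-0.036,0.008,0,120],
    [-0.025,-0.036,0.008,0,120],
  ],
)

```text
time: 1.9
tcp_pos: [392.9, 226.1, 149.7]
tcp_rot: [0.023, 1.0, 0.005, 0.003]
contact_force: [0.4, 0.6, 0.1]
gripper_width: 45.2
```

```bash
python3 go.py 435 145 130 86.3
```

```text
t 1.9 tcp [392.9 226.1 149.7] h 87.4 tilt 0.62 w 45.2 F [0.4 0.6 0.1] q1,q6 [ 29. -58.]
turn rad 0.019 rows@.14: 0.1 | shift after turn (m) [-0.0471 -0.0784  0.0192] | before turn [-0.0457 -0.0792  0.0192] dist 93.0
```

Call:
servo_tool(
  motion=[
    [-0.023,-0.039,0.01,0.019,120],
    [-0.022,-0.039,0.01,0,120],
    [0,0,0,0,120],
  ],
)

```text
time: 2.2
tcp_pos: [437.6, 138.9, 128.7]
tcp_rot: [0.035, 0.999, 0.005, 0.004]
contact_force: [-0.1, -0.1, -0.7]
gripper_width: 45.2
```

```bash
python3 go.py 435 145 60 86.3
python3 - <<'E'
from h import *
t=shot("top");s=shot("side")
crop(t,"f1",140,240,190,290,5);crop(s,"f2",180,280,130,230,6)
E
```

```text
t 2.2 tcp [437.6 138.9 128.7] h 86.0 tilt 0.72 w 45.2 F [-0.1 -0.1 -0.7] q1,q6 [ 17. -69.]
turn rad -0.0047 rows@.14: 0.0 | shift after turn (m) [0.0035 0.0052 0.0687] | before turn [0.0035 0.0052 0.0687] dist 69.0
```

View pics/f1.png

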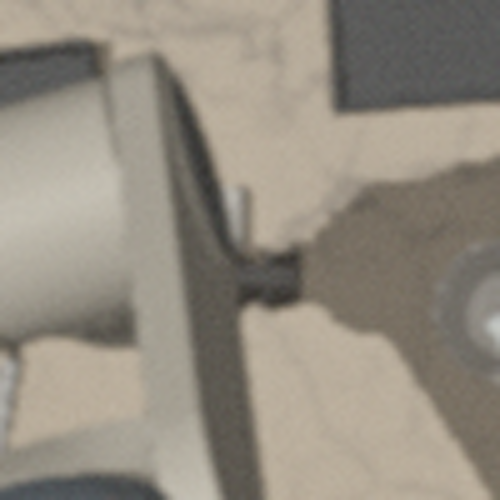

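View pics/f2.png

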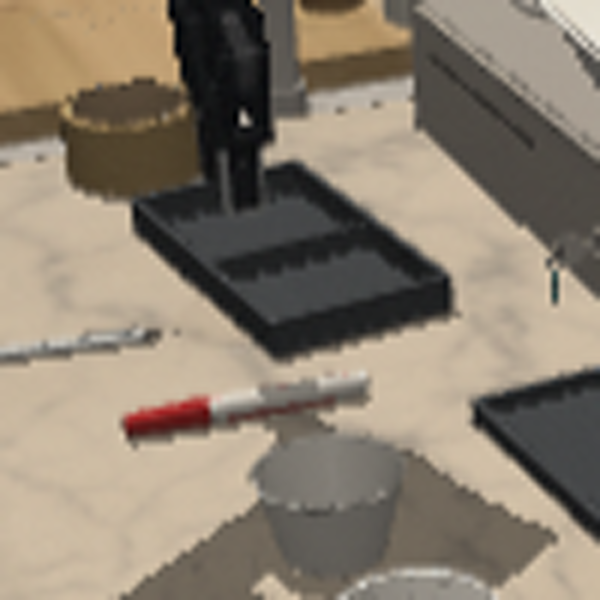

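Call:
servo_tool(
  motion=[
    [0.003,0.005,0.03,-0.004,120],
    [0,0,0.03,0,120],
    [0,0,0.03,0,120],
    [0,0,0,0,120],
  ],
)

```text
time: 2.7
tcp_pos: [436.0, 153.6, 39.8]
tcp_rot: [0.03, 0.999, 0.007, 0.007]
contact_force: [0.3, -0.3, 0.6]
gripper_width: 45.1
```

```bash
python3 go.py 435 145 2 86.3
python3 - <<'E'
from h import *
t=shot("top");s=shot("side")
print(proj(s,get_state()["tcp_pos"]))
crop(s,"f3",180,280,130,230,6)
E
```

```text
t 2.7 tcp [436.  153.6  39.8] h 86.6 tilt 1.15 w 45.1 F [ 0.3 -0.3  0.6] q1,q6 [ 19. -68.]
turn rad 0.0044 rows@.14: 0.0 | shift after turn (m) [ 0.001  -0.0092  0.0377] | before turn [ 0.001  -0.0092  0.0377] dist 39.0
[[220.06494514 185.71471307]]
```

View pics/f3.png

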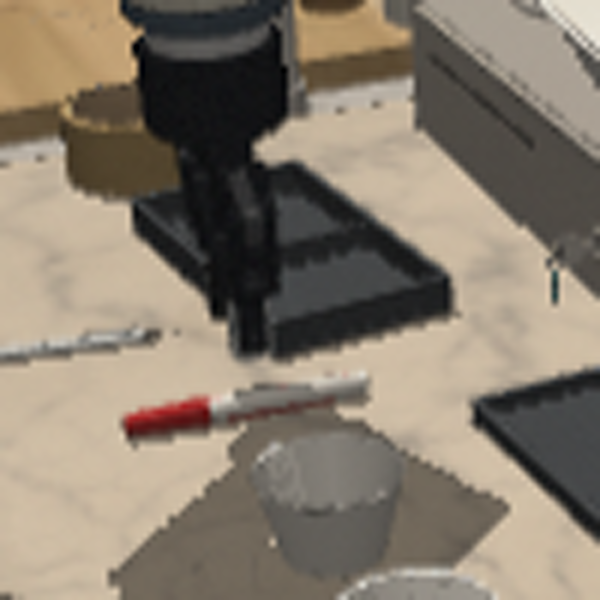

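Call:
servo_tool(
  motion=[
    [0.001,-0.009,0.0,0.004,120],
    [0,0,0,0,120],
    [0,0,0.018,0,120],
    [0,0,0.014,0,120],
    [0,0,0,0,120],
  ],
)

```text
time: 3.3
tcp_pos: [441.6, 147.0, 16.6]
tcp_rot: [0.032, 0.999, 0.01, 0.015]
contact_force: [-0.4, 0.1, -0.4]
gripper_width: 45.5
```

```bash
python3 go.py 435 145 3 86.3
```

```text
t 3.3 tcp [441.6 147.   16.6] h 86.4 tilt 2.02 w 45.5 F [-0.4  0.1 -0.4] q1,q6 [ 18. -69.]
turn rad 0.0012 rows@.14: 0.0 | shift after turn (m) [ 0.0068 -0.0027  0.0133] | before turn [ 0.0068 -0.0027  0.0133] dist 15.0
```

Call:
servo_tool(
  motion=[
    [0.005,-0.003,0.008,0,120],
    [0,0,0.005,0,120],
  ],
)

```text
time: 3.5
tcp_pos: [437.8, 144.7, 4.9]
tcp_rot: [0.032, 0.999, 0.011, 0.016]
contact_force: [-0.3, -0.3, 0.5]
gripper_width: 44.8
```

```bash
python3 go.py 435 145 3 86.3; python3 -c "
from h import *
print(R.from_quat(get_state()['tcp_rot']).as_matrix().round(3))"
```

```text
t 3.5 tcp [437.8 144.7   4.9] h 86.3 tilt 2.21 w 44.8 F [-0.3 -0.3  0.5] q1,q6 [ 18. -70.]
turn rad 0.0008 rows@.14: 0.0 | shift after turn (m) [0.0029 0.0001 0.0018] | before turn [0.0029 0.0001 0.0018] dist 3.0
[[-0.997  0.064  0.033]
 [ 0.064  0.998  0.02 ]
 [-0.032  0.022 -0.999]]
```

Call:
servo_tool(
  motion=[
    [0,0,0.001,0,255],
    [0,0,0,0,255],
    [0,0,0,0,255],
    [0,0,0,0,255],
    [0,0,0,0,255],
  ],
)

```text
time: 4.0
tcp_pos: [438.2, 144.6, 4.7]
tcp_rot: [0.032, 0.999, 0.011, 0.017]
contact_force: [0.7, -0.0, 0.5]
gripper_width: 13.1
```

```bash
python3 go.py 435 145 60 86.3
```

```text
t 4.0 tcp [438.2 144.6   4.7] h 86.3 tilt 2.26 w 13.1 F [ 0.7 -0.   0.5] q1,q6 [ 18. -70.]
turn rad 0.0005 rows@.14: 0.0 | shift after turn (m) [ 0.0014  0.0014 -0.0554] | before turn [ 0.0014  0.0014 -0.0554] dist 55.0
```

Call:
servo_tool(
  motion=[
    [0,0,0,0,255],
    [0,0,-0.02,0,255],
    [0,0,-0.03,0,255],
    [0,0,-0.03,0,255],
    [0,0,0,0,255],
  ],
)

```text
time: 4.5
tcp_pos: [434.9, 142.9, 86.4]
tcp_rot: [0.032, 0.999, 0.01, 0.015]
contact_force: [0.6, -0.6, -0.2]
gripper_width: 12.7
```

```bash
python3 go.py 613 0 100 3.8;python3 - <<'E'
from h import *
s=shot("side")
crop(s,"g3",180,280,110,210,6)
E
```

```text
t 4.5 tcp [434.9 142.9  86.4] h 86.3 tilt 2.12 w 12.7 F [ 0.6 -0.6 -0.2] q1,q6 [ 18. -69.]
turn rad 1.4405 rows@.14: 10.3 | shift after turn (m) [-0.1541  0.1687 -0.0108] | before turn [-0.1873 -0.1309 -0.0108] dist 229.0
```

View pics/g3.png

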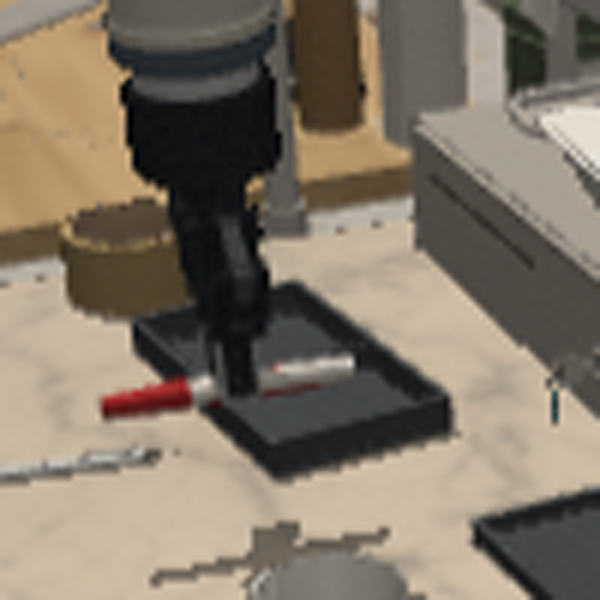

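Call:
servo_tool(
  motion=[
    [0,0,-0.01,0.131,255],
    [0,0,-0.01,0.131,255],
    [0,0,-0.01,0.131,255],
    [0,0,0,0.131,255],
    [0,0,0,0.131,255],
    [0,0,0,0.131,255],
    [0,0,0,0.131,255],
    [0,0,0,0.131,255],
    [0,0,0,0.131,255],
    [0,0,0,0.131,255],
    [0,0,0,0.131,255],
  ],
)

```text
time: 5.65
tcp_pos: [426.8, 140.2, 104.2]
tcp_rot: [0.704, 0.71, 0.01, 0.0]
contact_force: [0.4, -1.1, -0.0]
gripper_width: 12.8
```

```bash
python3 go.py 637 -9 80 3.8
```

```text
t 5.65 tcp [426.8 140.2 104.2] h 0.5 tilt 1.17 w 12.8 F [ 0.4 -1.1 -0. ] q1,q6 [18. 16.]
turn rad -0.0571 rows@.14: 0.4 | shift after turn (m) [-0.1632  0.1994  0.0252] | before turn [-0.1515  0.2084  0.0252] dist 259.0
```

Call:
servo_tool(
  motion=[
    [0,0,0,-0.057,255],
    [-0.027,0.033,0.0,0,255],
    [-0.027,0.033,0.0,0,255],
    [-0.027,0.033,0.0,0,255],
    [-0.027,0.033,0.004,0,255],
    [-0.027,0.033,0.004,0,255],
    [-0.027,0.033,0.004,0,255],
    [0,0,0,0,255],
  ],
)

```text
time: 6.45
tcp_pos: [636.4, -15.0, 79.1]
tcp_rot: [0.683, 0.73, 0.005, -0.004]
contact_force: [0.7, 1.2, 0.0]
gripper_width: 13.0
```

```bash
python3 go.py 637 -9 50 3.8
```

```text
t 6.45 tcp [636.4 -15.   79.1] h 3.8 tilt 0.73 w 13.0 F [0.7 1.2 0. ] q1,q6 [-2. -6.]
turn rad -0.0005 rows@.14: 0.0 | shift after turn (m) [0.0055 0.0009 0.0292] | before turn [0.0055 0.0009 0.0292] dist 30.0
```

Call:
servo_tool(
  motion=[
    [0.003,0,0.02,0,255],
    [0,0,0.02,0,255],
    [0,0,0,0,255],
  ],
)

```text
time: 6.75
tcp_pos: [634.6, -12.4, 33.3]
tcp_rot: [0.684, 0.729, 0.004, -0.006]
contact_force: [-0.1, 0.5, -0.7]
gripper_width: 12.8
```

```bash
python3 go.py 637 -9 9 3.8;python3 - <<'E'
from h import *
s=shot("side")
crop(s,"g4",240,340,160,250,6)
print(R.from_quat(get_state()['tcp_rot']).as_matrix().round(3))
E
```

```text
t 6.75 tcp [634.6 -12.4  33.3] h 3.6 tilt 0.76 w 12.8 F [-0.1  0.5 -0.7] q1,q6 [-2. -6.]
turn rad -0.0031 rows@.14: 0.0 | shift after turn (m) [0.0029 0.0027 0.0243] | before turn [0.0029 0.0027 0.0243] dist 25.0
[[-0.063  0.998 -0.002]
 [ 0.998  0.063  0.013]
 [ 0.013 -0.001 -1.   ]]
```

View pics/g4.png

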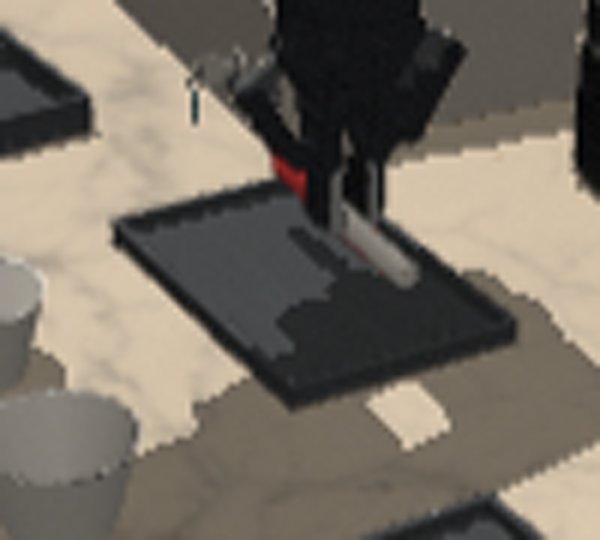

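Call:
servo_tool(
  motion=[
    [0.003,0.002,0.013,0,255],
    [0,0,0.009,0,255],
    [0,0,0,0,255],
    [0,0,0,0,255],
  ],
)

```text
time: 7.2
tcp_pos: [637.1, -7.7, 11.8]
tcp_rot: [0.684, 0.729, 0.004, -0.005]
contact_force: [0.1, -0.5, -0.5]
gripper_width: 13.2
```

```bash
python3 go.py 637 -9 8.7 3.8
```

```text
t 7.2 tcp [637.1  -7.7  11.8] h 3.7 tilt 0.75 w 13.2 F [ 0.1 -0.5 -0.5] q1,q6 [-1. -6.]
turn rad -0.002 rows@.14: 0.0 | shift after turn (m) [-0.0014 -0.0002  0.0031] | before turn [-0.0014 -0.0002  0.0031] dist 3.0
```

Call:
servo_tool(
  motion=[
    [0,0,0.003,0,255],
    [0,0,0.001,0,255],
  ],
)

```text
time: 7.4
tcp_pos: [637.8, -7.3, 8.9]
tcp_rot: [0.684, 0.729, 0.005, -0.004]
contact_force: [-2.3, 1.6, 4.3]
gripper_width: 12.8
```

Call:
servo_tool(
  motion=[
    [0,0,0,0,225],
    [0,0,0,0,210],
    [0,0,0,0,195],
    [0,0,0,0,180],
    [0,0,0,0,180],
  ],
)

```text
time: 7.9
tcp_pos: [638.4, -7.7, 9.7]
tcp_rot: [0.684, 0.729, 0.005, -0.004]
contact_force: [0.8, -0.1, 0.4]
gripper_width: 25.2
```

Call:
servo_tool(
  motion=[
    [0,0,-0.02,0,180],
    [0,0,-0.04,0,180],
    [0,0,-0.045,0,120],
    [0,0,0,0,120],
  ],
)

```text
time: 8.3
tcp_pos: [637.2, -9.2, 116.0]
tcp_rot: [0.684, 0.729, 0.004, -0.005]
contact_force: [0.0, -0.2, -0.6]
gripper_width: 44.8
```

```bash
python3 go.py 348 270 110 81.1;python3 - <<'E'
from h import *
s=shot("side");t=shot("top")
crop(s,"g5",240,340,160,250,6);crop(t,"g6",180,300,140,230,5)
E
```

```text
t 8.3 tcp [637.2  -9.2 116. ] h 3.7 tilt 0.75 w 44.8 F [ 0.  -0.2 -0.6] q1,q6 [-1. -6.]
turn rad -1.3513 rows@.14: 9.7 | shift after turn (m) [0.3289 0.231  0.0102] | before turn [ 0.2971 -0.2707  0.0102] dist 402.0
```

View pics/g5.png

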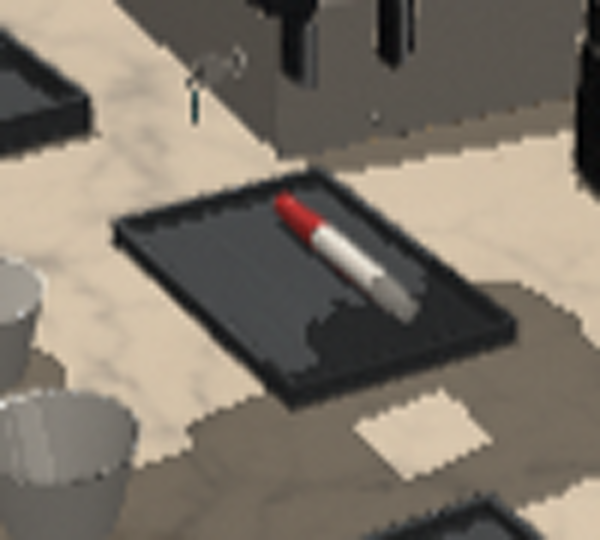

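Call:
servo_tool(
  motion=[
    [0,0,0,-0.135,120],
    [0,0,0,-0.135,120],
    [0,0,0,-0.135,120],
    [0,0,0,-0.135,120],
    [0,0,0,-0.135,120],
    [0,0,0,-0.135,120],
    [0,0,0,-0.135,120],
    [0,0,0,-0.135,120],
    [0,0,0,-0.135,120],
    [0,0,0,-0.135,140],
    [0.036,0.025,0,0,140],
    [0.036,0.025,0,0,140],
    [0.036,0.025,0,0,140],
    [0.036,0.025,0,0,140],
    [0.036,0.025,0,0,140],
    [0.036,0.025,0,0,140],
    [0.036,0.025,0,0,140],
    [0,0,0,0,140],
  ],
)

```text
time: 10.2
tcp_pos: [373.4, 192.7, 92.3]
tcp_rot: [0.051, 0.998, 0.003, -0.027]
contact_force: [0.3, 0.1, 0.5]
gripper_width: 38.7
```

```bash
python3 go.py 348 270 60 81.1
```

```text
t 10.2 tcp [373.4 192.7  92.3] h 84.1 tilt 3.12 w 38.7 F [0.3 0.1 0.5] q1,q6 [ 26. -60.]
turn rad 0.0529 rows@.14: 0.4 | shift after turn (m) [0.0352 0.0724 0.0342] | before turn [0.0314 0.0742 0.0342] dist 88.0
```

Call:
servo_tool(
  motion=[
    [0.014,0.025,0.008,0.053,140],
    [0.014,0.025,0.008,0,140],
    [0.005,0.016,0.007,0,140],
    [0,0,0,0,140],
    [0,0,0,0,140],
  ],
)

```text
time: 10.7
tcp_pos: [344.4, 262.7, 65.9]
tcp_rot: [0.077, 0.997, -0.001, -0.03]
contact_force: [0.2, 0.4, 0.4]
gripper_width: 38.1
```

```bash
python3 go.py 348 270 30 81.1
python3 - <<'E'
from h import *
print(R.from_quat(get_state()['tcp_rot']).as_matrix().round(3))
s=shot("side");print(proj(s,get_state()["tcp_pos"]))
crop(s,"k1",150,250,140,220,6)
E
```

```text
t 10.7 tcp [344.4 262.7  65.9] h 81.2 tilt 3.42 w 38.1 F [0.2 0.4 0.4] q1,q6 [ 35. -48.]
turn rad 0.0009 rows@.14: 0.0 | shift after turn (m) [-0.0046  0.0079  0.0357] | before turn [-0.0046  0.0079  0.0357] dist 37.0
[[-0.986  0.154 -0.06 ]
 [ 0.154  0.988  0.003]
 [ 0.059 -0.006 -0.998]]
[[183.01032899 172.01988842]]
```

View pics/k1.png

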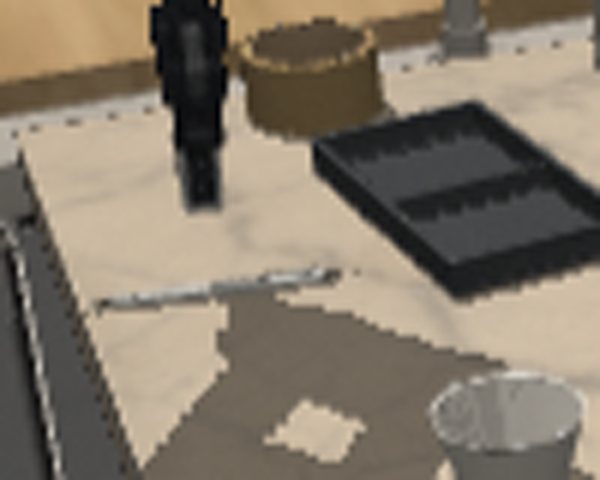

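Call:
servo_tool(
  motion=[
    [-0.003,0.007,0.016,0,140],
    [-0.001,0,0.018,0,140],
    [-0.001,0,0.012,0,140],
    [0,0,0,0,140],
    [0,0,0,0,140],
  ],
)

```text
time: 11.25
tcp_pos: [349.7, 265.5, 18.7]
tcp_rot: [0.08, 0.996, -0.001, -0.03]
contact_force: [0.7, -0.1, 0.5]
gripper_width: 38.5
```

```bash
python3 go.py 348 270 3 81.1
```

```text
t 11.25 tcp [349.7 265.5  18.7] h 80.9 tilt 3.41 w 38.5 F [ 0.7 -0.1  0.5] q1,q6 [ 35. -49.]
turn rad -0.0041 rows@.14: 0.0 | shift after turn (m) [0.0015 0.0043 0.0157] | before turn [0.0015 0.0043 0.0157] dist 16.0
```

Call:
servo_tool(
  motion=[
    [0.001,0.004,0.008,0,140],
    [0,0,0.006,0,140],
    [0,0,0.001,0,140],
    [0,0,0,0,140],
  ],
)

```text
time: 11.65
tcp_pos: [349.4, 270.2, 3.9]
tcp_rot: [0.08, 0.996, -0.0, -0.029]
contact_force: [0.2, -0.2, 1.1]
gripper_width: 38.5
```

```bash
python3 go.py 348 270 3 81.1
```

```text
t 11.65 tcp [349.4 270.2   3.9] h 80.8 tilt 3.3 w 38.5 F [ 0.2 -0.2  1.1] q1,q6 [ 36. -48.]
turn rad -0.0046 rows@.14: 0.0 | shift after turn (m) [ 0.0013 -0.0004  0.001 ] | before turn [ 0.0013 -0.0004  0.001 ] dist 2.0
```

Call:
servo_tool(
  motion=[
    [0,0,0.001,0,255],
    [0,0,0,0,255],
    [0,0,0,0,255],
    [0,0,0,0,255],
    [0,0,0,0,255],
  ],
)

```text
time: 12.15
tcp_pos: [349.5, 270.5, 3.4]
tcp_rot: [0.08, 0.996, 0.0, -0.028]
contact_force: [-0.7, -0.3, 0.1]
gripper_width: 7.0
```

Call:
servo_tool(
  motion=[
    [0,0,-0.015,0,255],
    [0,0,-0.03,0,255],
    [0,0,-0.03,0,255],
    [0,0,0,0,255],
  ],
)

```text
time: 12.55
tcp_pos: [353.2, 269.6, 79.8]
tcp_rot: [0.08, 0.996, -0.001, -0.03]
contact_force: [0.9, -1.0, -1.2]
gripper_width: 6.5
```

```bash
python3 go.py 587.7 -12.4 100 3.8;python3 - <<'E'
from h import *
s=shot("side")
crop(s,"k2",150,250,110,220,6)
E
```

```text
t 12.55 tcp [353.2 269.6  79.8] h 80.9 tilt 3.38 w 6.5 F [ 0.9 -1.  -1.2] q1,q6 [ 36. -48.]
turn rad 1.3449 rows@.14: 9.6 | shift after turn (m) [-0.2967  0.2137 -0.0349] | before turn [-0.2747 -0.2413 -0.0349] dist 367.0
```

View pics/k2.png

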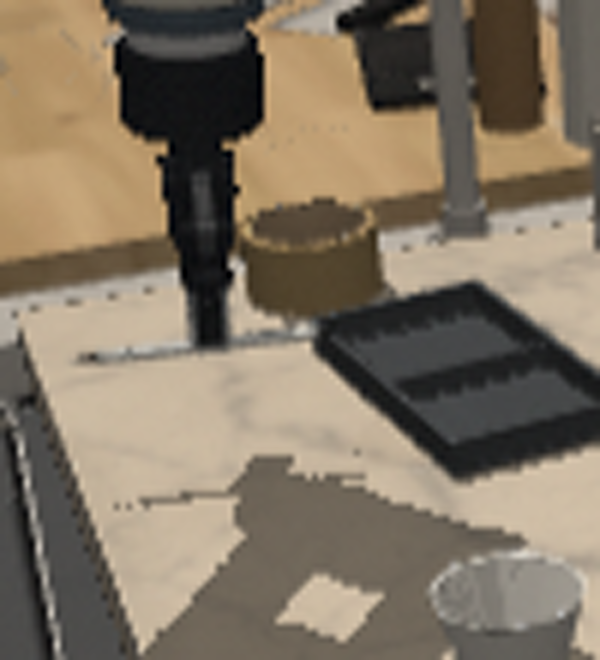

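Call:
servo_tool(
  motion=[
    [0,0,-0.01,0.134,255],
    [0,0,-0.01,0.134,255],
    [0,0,-0.01,0.134,255],
    [0,0,0,0.134,255],
    [0,0,0,0.134,255],
    [0,0,0,0.134,255],
    [0,0,0,0.134,255],
    [0,0,0,0.134,255],
    [0,0,0,0.134,255],
    [0,0,0,0.134,255],
    [-0.033,0.0237,0,0,255],
    [-0.033,0.0237,0,0,255],
    [-0.033,0.0237,0,0,255],
    [-0.033,0.0237,0,0,255],
    [-0.033,0.0237,0,0,255],
    [-0.033,0.0237,0,0,255],
    [-0.033,0.0237,0,0,255],
    [0,0,0,0,255],
  ],
)

```text
time: 14.4
tcp_pos: [518.3, 27.7, 77.6]
tcp_rot: [0.701, 0.712, -0.032, -0.026]
contact_force: [0.1, 0.5, 0.0]
gripper_width: 6.7
```

```bash
python3 go.py 587.7 -12.4 60 3.8
```

```text
t 14.4 tcp [518.3  27.7  77.6] h 0.9 tilt 4.72 w 6.7 F [0.1 0.5 0. ] q1,q6 [3. 2.]
turn rad -0.0503 rows@.14: 0.4 | shift after turn (m) [-0.0445  0.0678  0.0122] | before turn [-0.0411  0.07    0.0122] dist 82.0
```

Run:
```python
from h import *
print(R.from_quat(get_state()['tcp_rot']).as_matrix().round(3))
```

```text
[[-0.017  0.997 -0.082]
 [ 1.     0.016 -0.008]
 [-0.007 -0.082 -0.997]]
```

Call:
servo_tool(
  motion=[
    [-0.011,0.017,0,-0.05,255],
    [-0.011,0.017,0,0,255],
    [-0.011,0.017,0,0,255],
    [-0.011,0.017,0,0,255],
    [0,0,0,0,255],
  ],
)

```text
time: 14.9
tcp_pos: [585.3, -14.0, 64.2]
tcp_rot: [0.683, 0.729, -0.034, -0.031]
contact_force: [0.1, 0.4, 0.2]
gripper_width: 6.4
```

```bash
python3 go.py 587.7 -12.4 40 3.8;  python3 - <<'E'
from h import *
print(R.from_quat(get_state()['tcp_rot']).as_matrix().round(3))
s=shot("side")
crop(s,"k3",230,340,140,250,5)
E
```

```text
t 14.9 tcp [585.3 -14.   64.2] h 3.8 tilt 5.34 w 6.4 F [0.1 0.4 0.2] q1,q6 [-1. -5.]
turn rad -0.0003 rows@.14: 0.0 | shift after turn (m) [0.0015 0.0047 0.0238] | before turn [0.0015 0.0047 0.0238] dist 24.0
[[-0.066  0.993 -0.093]
 [ 0.998  0.066 -0.007]
 [-0.001 -0.093 -0.996]]
```

View pics/k3.png

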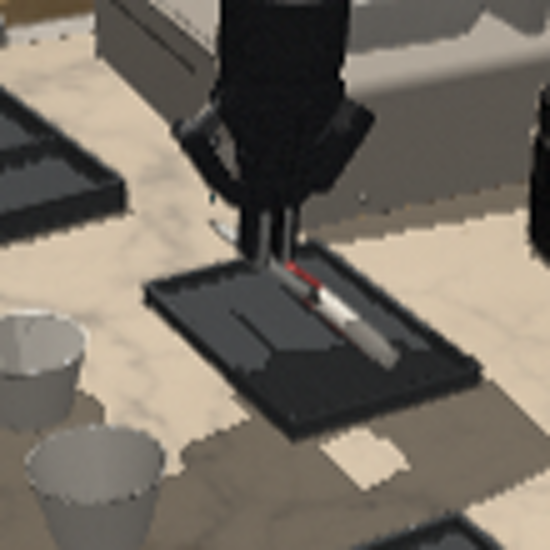

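Call:
servo_tool(
  motion=[
    [0.001,0.006,0.015,0,255],
    [0,0.002,0.015,0,255],
    [0,0.002,0.01,0,255],
    [0,0,0,0,255],
  ],
)

```text
time: 15.35
tcp_pos: [585.4, -9.8, 17.4]
tcp_rot: [0.682, 0.73, -0.037, -0.035]
contact_force: [1.3, -0.0, 0.1]
gripper_width: 6.5
```

```bash
python3 go.py 587.7 -12.4 9 3.8
python3 - <<'E'
from h import *
print(R.from_quat(get_state()['tcp_rot']).as_matrix().round(3)[2])
E
```

```text
t 15.35 tcp [585.4  -9.8  17.4] h 3.9 tilt 5.78 w 6.5 F [ 1.3 -0.   0.1] q1,q6 [-1. -4.]
turn rad 0.0013 rows@.14: 0.0 | shift after turn (m) [-0.0028  0.0029  0.0082] | before turn [-0.0028  0.0029  0.0082] dist 9.0
[ 0.    -0.101 -0.995]
```

Call:
servo_tool(
  motion=[
    [0,0.002,0.004,0,255],
    [0,0,0.004,0,255],
    [0,0,0.002,0,255],
  ],
)

```text
time: 15.65
tcp_pos: [586.6, -9.6, 7.2]
tcp_rot: [0.682, 0.73, -0.037, -0.034]
contact_force: [-4.9, -1.4, 27.6]
gripper_width: 6.7
```

Call:
servo_tool(
  motion=[
    [0,0,0.003,0,255],
    [0,0,0.002,0,255],
  ],
)

```text
time: 15.85
tcp_pos: [586.4, -9.6, 7.1]
tcp_rot: [0.682, 0.73, -0.037, -0.035]
contact_force: [-5.9, 0.6, 17.5]
gripper_width: 6.5
```

```bash
python3 go.py 587.7 -12.4 8 3.8
python3 - <<'E'
from h import *
s=shot("side");t=shot("top")
crop(s,"k4",240,340,160,250,6)
E
```

```text
t 15.85 tcp [586.4  -9.6   7.1] h 3.9 tilt 5.78 w 6.5 F [-5.9  0.6 17.5] q1,q6 [-1. -4.]
turn rad 0.0014 rows@.14: 0.0 | shift after turn (m) [-0.0029  0.001  -0.001 ] | before turn [-0.0029  0.001  -0.001 ] dist 3.0
```

View pics/k4.png

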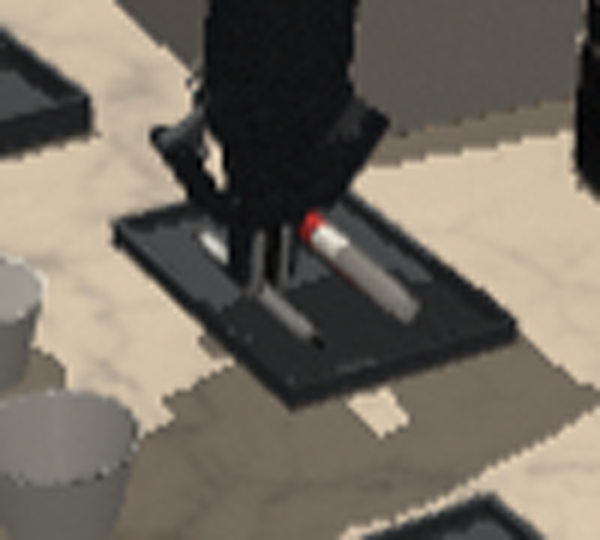

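Call:
servo_tool(
  motion=[
    [0,0,-0.001,0,255],
    [0,0,0,0,235],
    [0,0,0,0,225],
    [0,0,0,0,215],
    [0,0,0,0,205],
    [0,0,0,0,195],
    [0,0,0,0,195],
  ],
)

```text
time: 16.65
tcp_pos: [587.2, -9.6, 9.4]
tcp_rot: [0.682, 0.73, -0.036, -0.034]
contact_force: [-0.5, -0.3, -0.0]
gripper_width: 19.9
```

Call:
servo_tool(
  motion=[
    [0,-0.001,-0.015,0,195],
    [0,-0.001,-0.03,0,195],
    [0,-0.003,-0.035,0,160],
    [0,-0.003,-0.035,0,120],
    [0,0,0,0,100],
  ],
)

```text
time: 17.15
tcp_pos: [590.2, -9.4, 131.2]
tcp_rot: [0.682, 0.73, -0.037, -0.035]
contact_force: [0.1, -0.3, 0.5]
gripper_width: 52.0
```

```bash
python3 go.py 365.5 -286 130 -70
python3 - <<'E'
from h import *
print(R.from_quat(get_state()['tcp_rot']).as_matrix().round(3)[2])
s=shot("side");t=shot("top")
crop(s,"k5",240,340,160,250,6)
E
```

```text
t 17.15 tcp [590.2  -9.4 131.2] h 3.9 tilt 5.77 w 52.0 F [ 0.1 -0.3  0.5] q1,q6 [-1. -4.]
turn rad 1.289 rows@.14: 9.2 | shift after turn (m) [-0.3045  0.1835  0.0254] | before turn [-0.2609 -0.2414  0.0254] dist 356.0
[ 0.001 -0.101 -0.995]
```

View pics/k5.png

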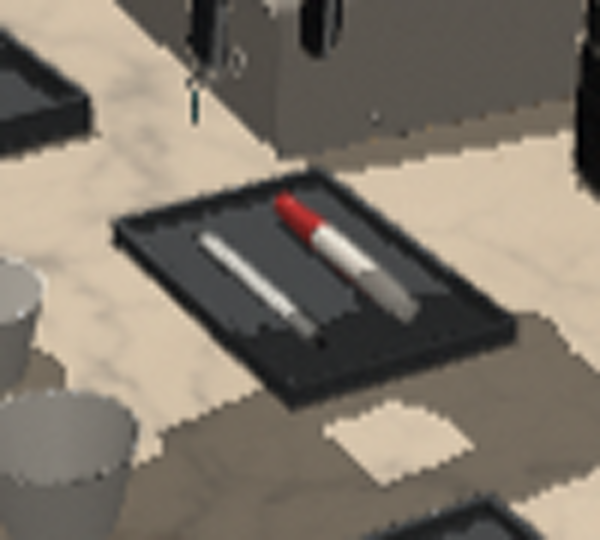

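Call:
servo_tool(
  motion=[
    [0,0,0,0.129,85],
    [0,0,0,0.129,85],
    [0,0,0,0.129,85],
    [0,0,0,0.129,85],
    [0,0,0,0.129,85],
    [0,0,0,0.129,85],
    [0,0,0,0.129,85],
    [0,0,0,0.129,85],
    [0,0,0,0.129,85],
    [0,0,0,0.129,85],
    [0,0,0,0,85],
  ],
)

```text
time: 18.35
tcp_pos: [577.1, -9.2, 115.2]
tcp_rot: [0.987, 0.147, -0.065, -0.007]
contact_force: [0.1, 0.1, -0.7]
gripper_width: 56.9
```

```bash
python3 go.py 365.5 -286 130 -70
python3 - <<'E'
from h import *
print(R.from_quat(get_state()['tcp_rot']).as_matrix().round(3)[:,2])
E
```

```text
t 18.35 tcp [577.1  -9.2 115.2] h -73.2 tilt 7.45 w 56.9 F [ 0.1  0.1 -0.7] q1,q6 [-1. 73.]
turn rad -0.0551 rows@.14: 0.4 | shift after turn (m) [-0.2939  0.1872  0.0143] | before turn [-0.2831  0.203   0.0143] dist 349.0
[-0.13  -0.006 -0.992]
```

Call:
servo_tool(
  motion=[
    [0,0,-0.005,-0.055,85],
    [-0.03,0.019,-0.004,0,85],
    [-0.03,0.019,-0.004,0,85],
    [-0.03,0.019,-0.004,0,85],
    [-0.03,0.019,-0.004,0,85],
    [0,0,0,0,85],
  ],
)

```text
time: 18.95
tcp_pos: [489.3, -124.8, 143.8]
tcp_rot: [0.979, 0.189, -0.069, -0.011]
contact_force: [-0.3, -0.3, 0.5]
gripper_width: 56.9
```

```bash
python3 go.py 365.5 -286 130 -70
python3 - <<'E'
from h import *
print(R.from_quat(get_state()['tcp_rot']).as_matrix().round(3)[:,2])
E
```

```text
t 18.95 tcp [ 489.3 -124.8  143.8] h -68.3 tilt 8.0 w 56.9 F [-0.3 -0.3  0.5] q1,q6 [-13.  56.]
turn rad 0.03 rows@.14: 0.2 | shift after turn (m) [-0.1688  0.1096  0.0317] | before turn [-0.172   0.1045  0.0317] dist 204.0
[-0.139 -0.005 -0.99 ]
```

Call:
servo_tool(
  motion=[
    [0,0,0,-0.14,85],
    [0,0,0,-0.14,85],
    [0,0,0,-0.14,85],
    [0,0,0,-0.14,85],
  ],
)

```text
time: 19.35
tcp_pos: [488.0, -124.3, 141.8]
tcp_rot: [0.882, 0.466, -0.064, -0.032]
contact_force: [-0.3, -0.1, -0.7]
gripper_width: 57.0
```

```bash
python3 go.py 365.5 -286 130 -70
python3 - <<'E'
from h import *
print(R.from_quat(get_state()['tcp_rot']).as_matrix().round(3)[:,2], get_state()["q"].round(3))
E
```

```text
t 19.35 tcp [ 488.  -124.3  141.8] h -34.6 tilt 8.17 w 57.0 F [-0.3 -0.1 -0.7] q1,q6 [-13.  23.]
turn rad 0.6178 rows@.14: 4.4 | shift after turn (m) [-0.1682  0.1102  0.0296] | before turn [-0.2009 -0.0076  0.0296] dist 203.0
[-0.142 -0.003 -0.99 ] [-0.228  0.348  1.876 -0.04   1.056  0.393]
```

Call:
servo_tool(
  motion=[
    [0,0,0,0,85],
    [0,0,0,0,85],
    [0,0,0,0,85],
    [0,0,0,0,85],
  ],
)

```text
time: 19.75
tcp_pos: [487.9, -122.8, 140.2]
tcp_rot: [0.882, 0.466, -0.065, -0.033]
contact_force: [-0.4, -0.0, -0.5]
gripper_width: 57.1
```

```bash
cat > z.py <<'E'
from h import *
st=get_state()
print(st["tcp_pos"].round(1),R.from_quat(st['tcp_rot']).as_matrix().round(4)[:,2], st["q"].round(3),st["qd"].round(3))
E
python3 z.py
```

```text
[ 487.9 -122.8  140.2] [-0.1444 -0.0022 -0.9895] [-0.226  0.351  1.877 -0.04   1.055  0.395] [ 0.005  0.003 -0.     0.002 -0.001  0.015]
```

Call:
servo_tool(
  motion=[
    [0,0,-0.03,0,85],
    [0,0,-0.03,0,85],
    [0,0,-0.03,0,85],
    [0,0,0,0,85],
  ],
)

```text
time: 20.15
tcp_pos: [500.4, -122.2, 231.1]
tcp_rot: [0.883, 0.464, -0.066, -0.034]
contact_force: [1.1, -0.2, 0.4]
gripper_width: 57.1
```

```bash
python3 z.py
```

```text
[ 500.4 -122.2  231.1] [-0.1477 -0.0013 -0.989 ] [-0.22   0.263  1.769 -0.035  1.254  0.397] [-0.     0.028  0.056 -0.001 -0.031  0.013]
```

Call:
servo_tool(
  motion=[
    [0,0,0,0.14,85],
    [0,0,0,0.14,85],
    [0,0,0,0.14,85],
    [0,0,0,0.14,85],
    [0,0,0,0,85],
  ],
)

```text
time: 20.65
tcp_pos: [499.7, -121.8, 229.7]
tcp_rot: [0.979, 0.189, -0.073, -0.013]
contact_force: [-0.5, 0.2, -0.6]
gripper_width: 56.7
```

```bash
python3 z.py
```

```text
[ 499.7 -121.8  229.7] [-0.1479 -0.0011 -0.989 ] [-0.22   0.264  1.772 -0.035  1.251  0.983] [ 0.001  0.006  0.008  0.    -0.007 -0.096]
```

```bash
python3 go.py 365.5 -286 110 -70
```

```text
t 20.65 tcp [ 499.7 -121.8  229.7] h -68.4 tilt 8.5 w 56.7 F [-0.5  0.2 -0.6] q1,q6 [-13.  56.]
turn rad 0.0284 rows@.14: 0.2 | shift after turn (m) [-0.1646  0.1142  0.1384] | before turn [-0.1678  0.1095  0.1384] dist 244.0
```

Call:
servo_tool(
  motion=[
    [-0.032,0.022,0.028,0.028,85],
    [-0.033,0.023,0.028,0,85],
    [-0.033,0.023,0.028,0,85],
    [-0.033,0.023,0.028,0,85],
    [-0.033,0.023,0.027,0,85],
    [0,0,0,0,85],
  ],
)

```text
time: 21.25
tcp_pos: [365.6, -290.4, 103.5]
tcp_rot: [0.979, 0.189, -0.071, -0.013]
contact_force: [-0.0, 0.4, -0.1]
gripper_width: 56.9
```

```bash
python3 z.py;  python3 go.py 365.5 -286 110 -70
```

```text
[ 365.6 -290.4  103.5] [-0.1439 -0.001  -0.9896] [-0.613  0.345  1.996 -0.105  0.921  0.645] [ 0.038 -0.022 -0.023  0.04   0.019 -0.   ]
t 21.25 tcp [ 365.6 -290.4  103.5] h -68.4 tilt 8.27 w 56.9 F [-0.   0.4 -0.1] q1,q6 [-35.  37.]
turn rad 0.0286 rows@.14: 0.2 | shift after turn (m) [ 0.0006 -0.0045 -0.0064] | before turn [ 0.0007 -0.0045 -0.0064] dist 8.0
```

Call:
servo_tool(
  motion=[
    [0,0,0,0,85],
    [0,0,0,0,85],
    [0,0,0,0,85],
    [0,0,0,0,85],
  ],
)

```text
time: 21.65
tcp_pos: [366.6, -289.7, 103.7]
tcp_rot: [0.979, 0.192, -0.071, -0.014]
contact_force: [-0.8, -0.4, -0.6]
gripper_width: 56.8
```

```bash
python3 z.py;  python3 go.py 365.5 -286 110 -70
```

```text
[ 366.6 -289.7  103.7] [-1.433e-01 -6.000e-04 -9.897e-01] [-0.611  0.345  1.995 -0.104  0.922  0.64 ] [ 0.016 -0.007 -0.005  0.003  0.002 -0.005]
t 21.65 tcp [ 366.6 -289.7  103.7] h -68.0 tilt 8.24 w 56.8 F [-0.8 -0.4 -0.6] q1,q6 [-35.  37.]
turn rad 0.0347 rows@.14: 0.2 | shift after turn (m) [-0.0006 -0.0041 -0.0061] | before turn [-0.0004 -0.0041 -0.0061] dist 7.0
```

```bash
python3 go.py 310 -40 140 -70
```

```text
t 21.65 tcp [ 366.6 -289.7  103.7] h -68.0 tilt 8.24 w 56.8 F [-0.8 -0.4 -0.6] q1,q6 [-35.  37.]
turn rad 0.0347 rows@.14: 0.2 | shift after turn (m) [ 0.0288 -0.2554 -0.028 ] | before turn [ 0.0376 -0.2543 -0.028 ] dist 259.0
```

Call:
servo_tool(
  motion=[
    [0.006,-0.042,-0.005,0,85],
    [0.006,-0.042,-0.005,0,85],
    [0.006,-0.042,-0.005,0,85],
    [0.006,-0.042,-0.005,0,85],
    [0.006,-0.042,-0.004,0,85],
    [0.006,-0.042,-0.004,0,85],
    [0,0,0,0,85],
  ],
)

```text
time: 22.35
tcp_pos: [311.8, -33.1, 143.4]
tcp_rot: [0.978, 0.196, -0.065, -0.011]
contact_force: [0.7, -0.8, 0.2]
gripper_width: 57.1
```

```bash
python3 z.py
```

```text
[311.8 -33.1 143.4] [-0.1318 -0.0043 -0.9913] [-0.092  0.061  2.254 -0.02   0.958  1.095] [-0.029  0.003 -0.027 -0.039 -0.025 -0.057]
```

Call:
servo_tool(
  motion=[
    [0,0,0,0,85],
    [0,0,0,0,85],
    [0,0,0,0,85],
    [0,0,0,0,85],
  ],
)

```text
time: 22.75
tcp_pos: [314.0, -33.5, 144.3]
tcp_rot: [0.978, 0.198, -0.063, -0.01]
contact_force: [-0.4, -0.2, 0.8]
gripper_width: 56.9
```

```bash
python3 z.py
```

```text
[314.  -33.5 144.3] [-0.1281 -0.0057 -0.9917] [-0.092  0.06   2.252 -0.021  0.957  1.092] [-0.016  0.006 -0.006 -0.003 -0.002 -0.003]
```

Call:
servo_tool(
  motion=[
    [0,0,-0.04,0,85],
    [0,0,-0.04,0,85],
    [0,0,-0.04,0,85],
    [0,0,-0.04,0,85],
    [0,0,-0.04,0,85],
    [0,0,0,0,85],
  ],
)

```text
time: 23.35
tcp_pos: [340.2, -37.0, 349.0]
tcp_rot: [0.979, 0.193, -0.066, -0.011]
contact_force: [-0.2, 0.5, 0.4]
gripper_width: 56.8
```

```bash
python3 z.py
```

```text
[340.2 -37.  349. ] [-0.1342 -0.0043 -0.991 ] [-0.096 -0.143  1.94  -0.017  1.478  1.088] [-0.02   0.025  0.078 -0.003 -0.043 -0.001]
```

Call:
servo_tool(
  motion=[
    [0,0,0.04,0,85],
    [0,0,0.04,0,85],
    [0,0,0.04,0,85],
    [0,0,0.04,0,85],
    [0,0,0.04,0,85],
    [0,0,0,0,85],
  ],
)

```text
time: 23.95
tcp_pos: [314.0, -42.0, 144.3]
tcp_rot: [0.98, 0.189, -0.064, -0.01]
contact_force: [-0.0, -0.9, 1.2]
gripper_width: 56.9
```

```bash
python3 z.py
```

```text
[314.  -42.  144.3] [-0.1291 -0.0041 -0.9916] [-0.117  0.062  2.25  -0.023  0.958  1.088] [-0.015 -0.041 -0.063  0.001  0.067 -0.003]
```

Call:
servo_tool(
  motion=[
    [0.01,0.02,0.03,0,85],
    [0,0,0.03,0,85],
    [0,0,0,0,85],
    [0,0,0,0,85],
    [0,0,0,0,85],
    [0,0,0,0,85],
    [0,0,0,0,85],
    [0,0,0,0,85],
    [0,0,0,0,85],
    [0,0,0,0,85],
    [0,0,0,0,85],
    [0,0,0,0,85],
    [0,0,0,0,85],
    [0,0,0,0,85],
    [0,0,0,0,85],
    [0,0,0,0,85],
    [0,0,0,0,85],
    [0,0,0,0,85],
    [0,0,0,0,85],
    [0,0,0,0,85],
  ],
)

```text
time: 25.95
tcp_pos: [329.9, -59.9, 89.6]
tcp_rot: [0.98, 0.187, -0.059, -0.009]
contact_force: [-0.0, -0.5, -0.3]
gripper_width: 56.8
```

```bash
python3 z.py
```

```text
[329.9 -59.9  89.6] [-0.1197 -0.0053 -0.9928] [-0.159  0.196  2.267 -0.034  0.797  1.059] [ 0.001 -0.001  0.     0.    -0.001  0.002]
```

Run:
```python
from h import *
Rm=R.from_quat(get_state()['tcp_rot']).as_matrix()
print((Rm.T@[-1,0,0]).round(3),(Rm.T@[0,0,1]).round(3))
```

```text
[-0.923 -0.366  0.12 ] [-0.113 -0.039 -0.993]
```

Call:
servo_tool(
  motion=[
    [-0.004,-0.002,-0.04,0,85],
    [-0.018,-0.007,0.002,0,85],
    [-0.018,-0.007,0.002,0,85],
    [-0.018,-0.007,0.002,0,85],
    [-0.018,-0.007,0.002,0,85],
    [-0.018,-0.007,0.002,0,85],
  ],
)

```text
time: 26.55
tcp_pos: [232.8, -60.1, 132.8]
tcp_rot: [0.98, 0.188, -0.059, -0.008]
contact_force: [0.7, -0.5, -0.0]
gripper_width: 56.7
```

```bash
python3 z.py
```

```text
[232.8 -60.1 132.8] [-0.1186 -0.0058 -0.9929] [-0.215 -0.057  2.404 -0.039  0.91   1.003] [-0.148 -0.374  0.338 -0.021  0.033 -0.136]
```

Call:
servo_tool(
  motion=[
    [0,0,0,0,85],
    [0,0,0,0,85],
    [0,0,0,0,85],
    [0,0,0,0,85],
    [0,0,0,0,85],
    [0,0,0,0,85],
    [0,0,0,0,85],
    [0,0,0,0,85],
  ],
)

```text
time: 27.35
tcp_pos: [234.2, -60.2, 133.0]
tcp_rot: [0.98, 0.188, -0.058, -0.008]
contact_force: [-0.3, 0.0, 0.2]
gripper_width: 56.9
```

```bash
python3 z.py
```

```text
[234.2 -60.2 133. ] [-0.1174 -0.0059 -0.9931] [-0.214 -0.055  2.402 -0.039  0.909  1.004] [ 0.001  0.004 -0.003 -0.     0.001  0.002]
```

```bash
python3 go.py 364 -286 110 -70
```

```text
t 27.35 tcp [234.2 -60.2 133. ] h -68.5 tilt 6.75 w 56.9 F [-0.3  0.   0.2] q1,q6 [-12.  58.]
turn rad 0.0269 rows@.14: 0.2 | shift after turn (m) [0.046  0.2572 0.0089] | before turn [0.0391 0.2583 0.0089] dist 261.0
```

Call:
servo_tool(
  motion=[
    [0,0,-0.005,0.027,85],
    [0.0075,0.042,0,0,85],
    [0.0075,0.042,0,0,85],
    [0.0075,0.042,0,0,85],
    [0.0075,0.042,0,0,85],
    [0.0075,0.042,0,0,85],
    [0.0075,0.042,0,0,85],
    [0,0,0,0,85],
  ],
)

```text
time: 28.15
tcp_pos: [367.7, -291.5, 125.9]
tcp_rot: [0.984, 0.171, -0.057, -0.006]
contact_force: [-0.3, 0.4, -0.5]
gripper_width: 57.0
```

```bash
python3 z.py;  python3 go.py 364 -286 70 -70
```

```text
[ 367.7 -291.5  125.9] [-0.1142 -0.0083 -0.9934] [-0.62   0.298  1.995 -0.091  0.939  0.664] [ 0.01  -0.028  0.062  0.019  0.038  0.032]
t 28.15 tcp [ 367.7 -291.5  125.9] h -70.4 tilt 6.58 w 57.0 F [-0.3  0.4 -0.5] q1,q6 [-36.  38.]
turn rad -0.0069 rows@.14: 0.0 | shift after turn (m) [ 0.0046 -0.0047  0.0559] | before turn [ 0.0045 -0.0047  0.0559] dist 56.0
```

Call:
servo_tool(
  motion=[
    [0.004,-0.005,0.025,-0.007,85],
    [0,0,0.025,0,85],
    [0,0,0.01,0,85],
    [0,0,0,0,85],
  ],
)

```text
time: 28.55
tcp_pos: [363.8, -287.4, 65.6]
tcp_rot: [0.984, 0.171, -0.057, -0.005]
contact_force: [-0.4, -0.2, 0.0]
gripper_width: 57.3
```

```bash
python3 go.py 364 -286 18 -70
python3 - <<'E'
from h import *
s=shot("side");t=shot("top");print(proj(t,get_state()["tcp_pos"]),proj(s,get_state()["tcp_pos"]))
crop(s,"m1",200,300,190,310,5);crop(t,"m2",290,390,200,310,5)
E
```

```text
t 28.55 tcp [ 363.8 -287.4   65.6] h -70.4 tilt 6.53 w 57.3 F [-0.4 -0.2  0. ] q1,q6 [-35.  39.]
turn rad -0.0063 rows@.14: 0.0 | shift after turn (m) [0.0058 0.0002 0.0472] | before turn [0.0058 0.0002 0.0472] dist 48.0
[[347.2425454  275.12586422]] [[245.23486599 258.62177868]]
```

View pics/m1.png

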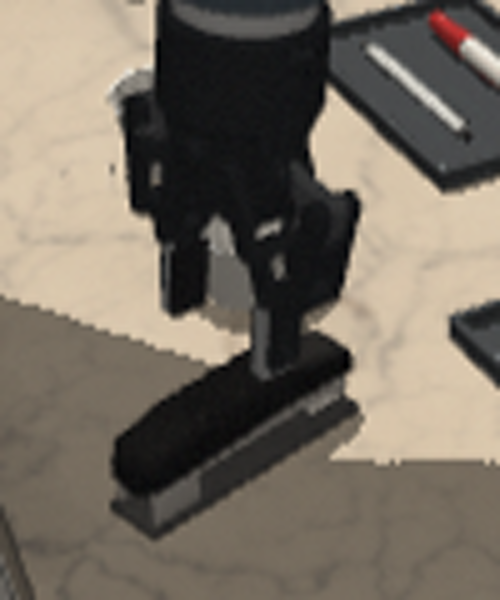

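View pics/m2.png

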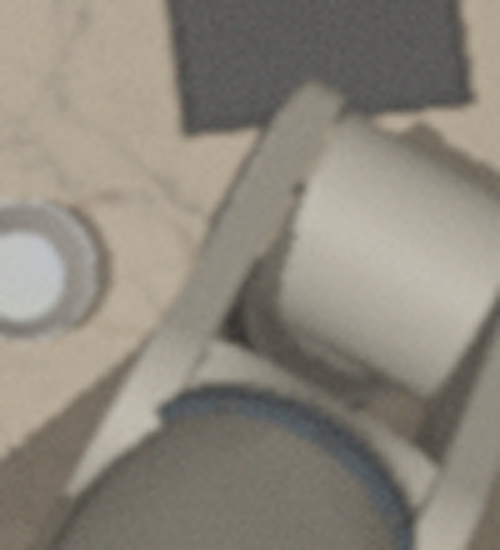

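Call:
servo_tool(
  motion=[
    [0.002,0,0.02,-0.006,85],
    [0.002,0,0.016,0,85],
    [0.002,0,0.008,0,85],
    [0,0,0,0,85],
  ],
)

```text
time: 29.05
tcp_pos: [368.8, -288.1, 25.7]
tcp_rot: [0.983, 0.174, -0.053, -0.002]
contact_force: [0.5, -0.4, 1.1]
gripper_width: 57.0
```

```bash
python3 go.py 364 -286 18 -70
```

```text
t 29.05 tcp [ 368.8 -288.1   25.7] h -70.0 tilt 6.1 w 57.0 F [ 0.5 -0.4  1.1] q1,q6 [-35.  40.]
turn rad 0.0001 rows@.14: 0.0 | shift after turn (m) [-0.0029 -0.0034  0.0082] | before turn [-0.0029 -0.0034  0.0082] dist 9.0
```

Call:
servo_tool(
  motion=[
    [-0.002,-0.002,0.007,0,85],
    [0,0,0,0,85],
    [0,0,0,0,255],
    [0,0,0,0,255],
    [0,0,0,0,255],
    [0,0,0,0,255],
    [0,0,0,0,255],
  ],
)

```text
time: 29.75
tcp_pos: [366.5, -287.8, 21.2]
tcp_rot: [0.983, 0.174, -0.052, -0.001]
contact_force: [1.0, 0.2, -2.2]
gripper_width: 31.3
```

```bash
python3 go.py 364 -286 18 -70
```

```text
t 29.75 tcp [ 366.5 -287.8   21.2] h -70.0 tilt 5.96 w 31.3 F [ 1.   0.2 -2.2] q1,q6 [-35.  40.]
turn rad 0.0001 rows@.14: 0.0 | shift after turn (m) [-0.0014 -0.0025  0.0034] | before turn [-0.0014 -0.0025  0.0034] dist 5.0
```

Call:
servo_tool(
  motion=[
    [0,0,0,0,255],
    [0,0,-0.02,0,255],
    [0,0,-0.03,0,255],
    [0,0,-0.03,0,255],
    [0,0,0,0,255],
  ],
)

```text
time: 30.25
tcp_pos: [373.8, -285.6, 101.9]
tcp_rot: [0.983, 0.174, -0.053, -0.002]
contact_force: [0.3, -0.3, -3.8]
gripper_width: 31.6
```

```bash
python3 z.py; python3 go.py 556 -317 100 5.8
python3 - <<'E'
from h import *
s=shot("side");
crop(s,"m3",200,300,160,310,4)
E
```

```text
[ 373.8 -285.6  101.9] [-0.1058 -0.014  -0.9943] [-0.603  0.333  2.015 -0.093  0.875  0.68 ] [-0.001  0.04   0.045 -0.003 -0.047  0.003]
t 30.25 tcp [ 373.8 -285.6  101.9] h -70.0 tilt 6.13 w 31.6 F [ 0.3 -0.3 -3.8] q1,q6 [-35.  39.]
turn rad -1.3231 rows@.14: 9.5 | shift after turn (m) [-0.0499  0.1772 -0.017 ] | before turn [ 0.1596  0.0918 -0.017 ] dist 185.0
```

View pics/m3.png

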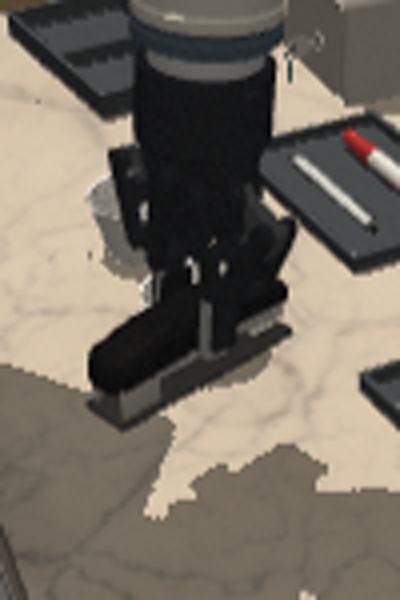

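Call:
servo_tool(
  motion=[
    [0,0,0,-0.132,255],
    [0,0,0,-0.132,255],
    [0,0,0,-0.132,255],
    [0,0,0,-0.132,255],
    [0,0,0,-0.132,255],
    [0,0,0,-0.132,255],
    [0,0,0,-0.132,255],
    [0,0,0,-0.132,255],
    [0,0,0,-0.132,255],
    [0,0,0,-0.132,255],
  ],
)

```text
time: 31.3
tcp_pos: [363.4, -279.3, 85.7]
tcp_rot: [0.651, 0.757, -0.041, -0.047]
contact_force: [0.4, 0.0, -2.4]
gripper_width: 31.3
```

```bash
python3 z.py; python3 go.py 556 -317 100 5.8
```

```text
[ 363.4 -279.3   85.7] [-1.247e-01 -9.000e-04 -9.922e-01] [-0.605  0.355  2.034 -0.095  0.857 -0.69 ] [ 1.000e-03  2.400e-02  1.700e-02 -3.000e-03 -1.500e-02 -1.364e+00]
t 31.3 tcp [ 363.4 -279.3   85.7] h 8.7 tilt 7.16 w 31.3 F [ 0.4  0.  -2.4] q1,q6 [-35. -40.]
turn rad 0.0506 rows@.14: 0.4 | shift after turn (m) [-0.0565  0.1846 -0.0381] | before turn [-0.0657  0.1815 -0.0381] dist 197.0
```

Call:
servo_tool(
  motion=[
    [0,0,-0.012,0.05,255],
    [-0.011,0.037,-0.009,0,255],
    [-0.011,0.037,-0.009,0,255],
    [-0.011,0.037,-0.009,0,255],
    [-0.011,0.037,-0.009,0,255],
    [-0.011,0.037,-0.006,0,255],
    [0,0,0,0,255],
  ],
)

```text
time: 32.0
tcp_pos: [556.6, -311.4, 100.4]
tcp_rot: [0.668, 0.741, -0.044, -0.056]
contact_force: [0.2, -0.4, -1.8]
gripper_width: 31.1
```

```bash
python3 z.py; python3 go.py 556 -317 60 5.8;python3 - <<'E'
from h import *
s=shot("side");t=shot("top")
crop(s,"m4",260,380,190,310,5)
E
```

```text
[ 556.6 -311.4  100.4] [-0.1413  0.0092 -0.9899] [-0.482  0.577  1.603 -0.065  1.093 -0.552] [-0.013  0.004  0.087 -0.016  0.01  -0.003]
t 32.0 tcp [ 556.6 -311.4  100.4] h 6.0 tilt 8.14 w 31.1 F [ 0.2 -0.4 -1.8] q1,q6 [-28. -32.]
turn rad 0.0041 rows@.14: 0.0 | shift after turn (m) [-0.0064  0.0045  0.04  ] | before turn [-0.0065  0.0045  0.04  ] dist 41.0
```

View pics/m4.png

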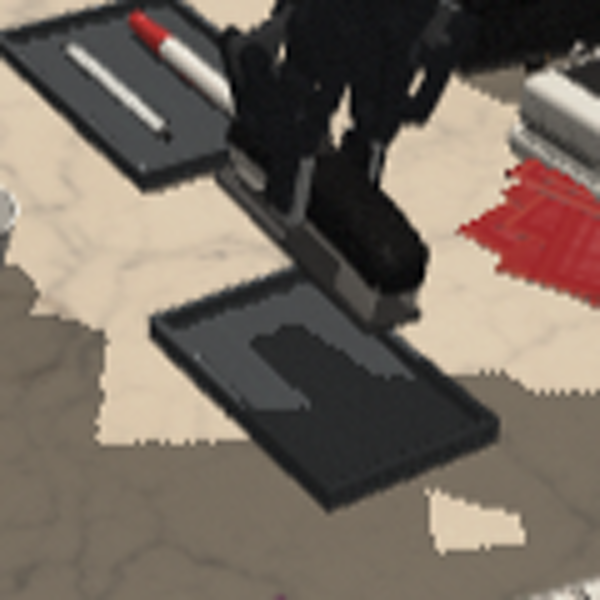

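Call:
servo_tool(
  motion=[
    [-0.001,0.008,0.018,0,255],
    [-0.001,0.003,0.02,0,255],
    [0,0.003,0.018,0,255],
    [0,0,0,0,255],
  ],
)

```text
time: 32.5
tcp_pos: [550.1, -308.1, 36.6]
tcp_rot: [0.668, 0.74, -0.046, -0.063]
contact_force: [-0.2, -0.3, -2.6]
gripper_width: 31.1
```

```bash
python3 z.py; python3 go.py 558 -314 34 5.8;python3 - <<'E'
from h import *
s=shot("side");t=shot("top")
crop(s,"m5",260,380,190,310,5)
E
```

```text
[ 550.1 -308.1   36.6] [-0.1549  0.0155 -0.9878] [-0.481  0.655  1.634 -0.069  0.999 -0.542] [-0.009 -0.026  0.008 -0.002  0.018 -0.003]
t 32.5 tcp [ 550.1 -308.1   36.6] h 6.0 tilt 8.95 w 31.1 F [-0.2 -0.3 -2.6] q1,q6 [-28. -31.]
turn rad 0.0033 rows@.14: 0.0 | shift after turn (m) [-0.0067  0.0076  0.0012] | before turn [-0.0067  0.0076  0.0012] dist 10.0
```

View pics/m5.png

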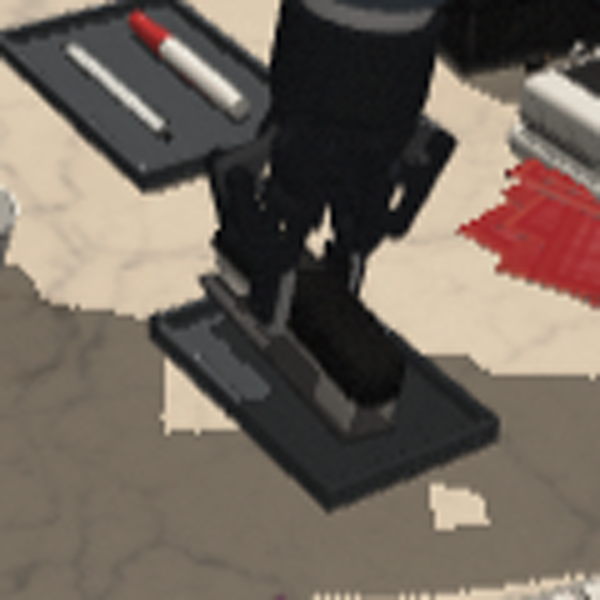

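Call:
servo_tool(
  motion=[
    [-0.006,0.008,-0.001,0,255],
    [0,0,0,0,255],
  ],
)

```text
time: 32.8
tcp_pos: [561.4, -315.3, 40.6]
tcp_rot: [0.668, 0.74, -0.046, -0.06]
contact_force: [-0.3, -0.1, -2.2]
gripper_width: 31.3
```

Call:
servo_tool(
  motion=[
    [0,0.001,0.004,0,255],
    [0,0,0.003,0,255],
  ],
)

```text
time: 33.0
tcp_pos: [562.7, -315.9, 35.0]
tcp_rot: [0.669, 0.74, -0.045, -0.058]
contact_force: [-0.1, 1.9, -0.8]
gripper_width: 31.3
```

```bash
python3 z.py; python3 go.py 558 -314 28 5.8
```

```text
[ 562.7 -315.9   35. ] [-0.1469  0.0112 -0.9891] [-0.483  0.671  1.606 -0.069  1.002 -0.543] [-0.005  0.023  0.016 -0.001 -0.046 -0.   ]
t 33.0 tcp [ 562.7 -315.9   35. ] h 5.9 tilt 8.47 w 31.3 F [-0.1  1.9 -0.8] q1,q6 [-28. -31.]
turn rad 0.0019 rows@.14: 0.0 | shift after turn (m) [ 0.0022 -0.0034  0.0076] | before turn [ 0.0022 -0.0034  0.0076] dist 9.0
```

Near contact; press in small steps.

Call:
servo_tool(
  motion=[
    [0.001,-0.001,0.003,0,255],
    [0,0,0.003,0,255],
  ],
)

```text
time: 33.2
tcp_pos: [562.2, -314.0, 31.0]
tcp_rot: [0.669, 0.74, -0.044, -0.058]
contact_force: [-2.2, 10.8, 14.0]
gripper_width: 31.5
```

Call:
servo_tool(
  motion=[
    [0,0,0.003,0,255],
    [0,0,0.002,0,255],
  ],
)

```text
time: 33.4
tcp_pos: [562.1, -312.2, 28.4]
tcp_rot: [0.669, 0.74, -0.043, -0.058]
contact_force: [-0.8, 3.9, 10.4]
gripper_width: 31.2
```

```bash
python3 z.py; python3 go.py 558 -314 28 5.8;python3 - <<'E'
from h import *
s=shot("side");t=shot("top")
crop(s,"m6",260,380,190,310,5)
E
```

```text
[ 562.1 -312.2   28.4] [-0.1431  0.0133 -0.9896] [-0.48   0.676  1.615 -0.065  0.986 -0.541] [ 0.007  0.003  0.011  0.004 -0.017  0.003]
t 33.4 tcp [ 562.1 -312.2   28.4] h 5.9 tilt 8.26 w 31.2 F [-0.8  3.9 10.4] q1,q6 [-28. -31.]
turn rad 0.0016 rows@.14: 0.0 | shift after turn (m) [-0.0014 -0.0042  0.0009] | before turn [-0.0014 -0.0042  0.0009] dist 5.0
```

View pics/m6.png

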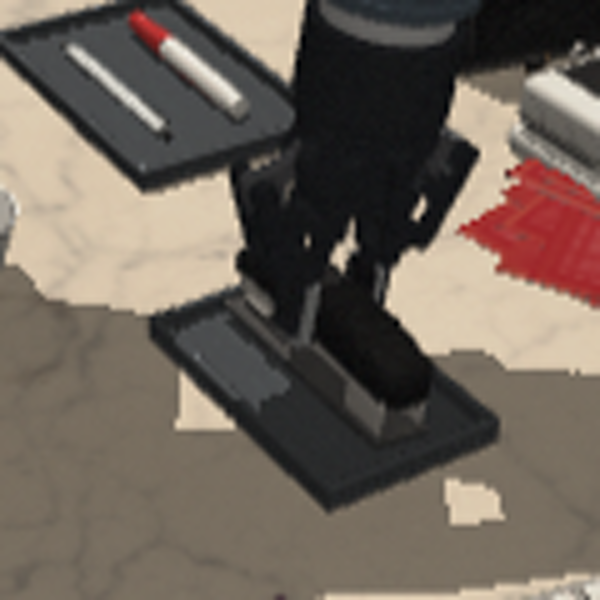

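Call:
servo_tool(
  motion=[
    [0,0,0.003,0,255],
    [0,0,0.002,0,255],
  ],
)

```text
time: 33.7
tcp_pos: [561.8, -311.0, 26.6]
tcp_rot: [0.669, 0.74, -0.043, -0.058]
contact_force: [-3.5, 2.7, 16.9]
gripper_width: 31.5
```

Call:
servo_tool(
  motion=[
    [0,0,0,0,160],
    [0,0,0,0,150],
    [0,0,0,0,140],
    [0,0,0,0,120],
    [0,0,0,0,110],
  ],
)

```text
time: 34.2
tcp_pos: [561.6, -311.1, 27.3]
tcp_rot: [0.669, 0.74, -0.043, -0.057]
contact_force: [0.6, -0.4, 0.2]
gripper_width: 48.7
```

```bash
python3 z.py
python3 - <<'E'
from h import *
s=shot("side");t=shot("top")
crop(s,"m7",260,380,190,310,5)
E
```

```text
[ 561.6 -311.1   27.3] [-0.1421  0.0129 -0.9898] [-0.479  0.675  1.619 -0.065  0.981 -0.541] [-0.     0.     0.001  0.002 -0.003  0.001]
```

View pics/m7.png

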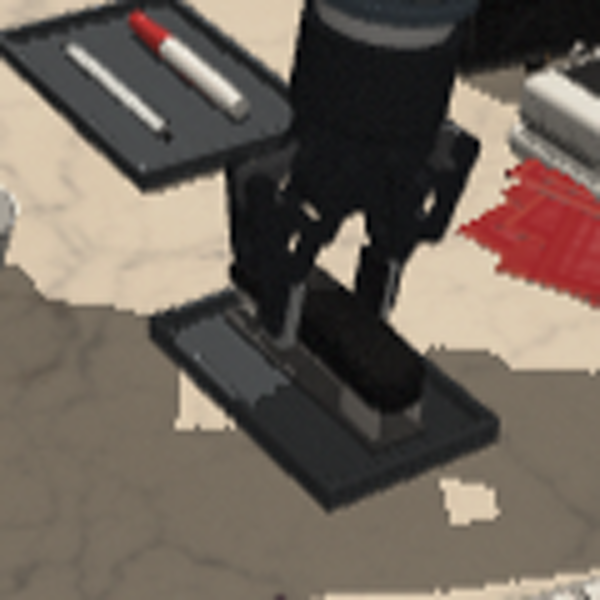

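Call:
servo_tool(
  motion=[
    [0,0,-0.01,0,100],
    [0,0,-0.025,0,95],
    [0,0,-0.04,0,60],
    [0,0,-0.045,0,0],
    [0,0,0,0,0],
  ],
)

```text
time: 34.8
tcp_pos: [579.1, -312.4, 151.2]
tcp_rot: [0.669, 0.74, -0.043, -0.058]
contact_force: [0.3, -1.4, 0.7]
gripper_width: 85.7
```

```bash
python3 z.py
python3 - <<'E'
from h import *
s=shot("side");t=shot("top")
crop(s,"m8",200,380,170,310,4);crop(t,"m9",200,440,130,310,3)
E
```

```text
[ 579.1 -312.4  151.2] [-0.1443  0.0144 -0.9894] [-0.47   0.552  1.517 -0.056  1.209 -0.547] [-0.002  0.041  0.067 -0.001 -0.038  0.001]
```

View pics/m8.png

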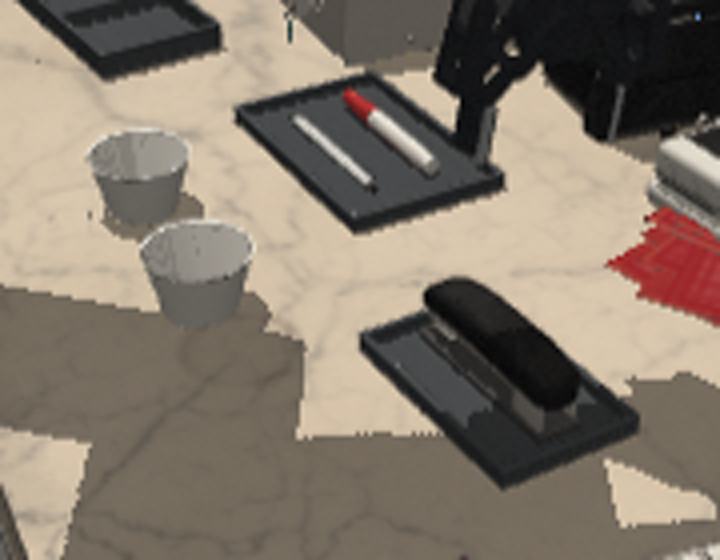

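View pics/m9.png

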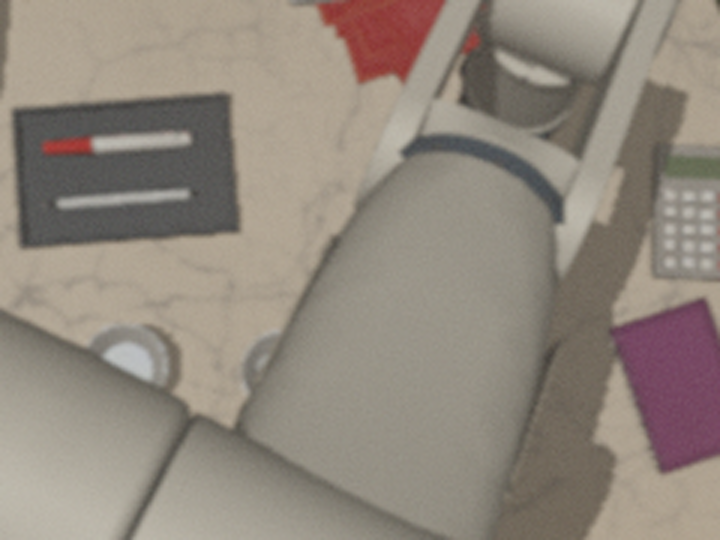

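```bash
python3 go.py 428 -13 150 84
```

```text
t 34.9 tcp [ 575.9 -311.   145.9] h 5.9 tilt 8.74 w 85.7 F [-0.4  0.1 -0.2] q1,q6 [-27. -31.]
turn rad -1.3626 rows@.14: 9.7 | shift after turn (m) [0.1774 0.2805 0.0236] | before turn [ 0.3111 -0.1156  0.0236] dist 333.0
```

Call:
servo_tool(
  motion=[
    [0.044,-0.0165,0.003,0,0],
    [0.044,-0.0165,0.003,0,0],
    [0.044,-0.0165,0.003,0,0],
    [0.044,-0.0165,0.003,0,0],
    [0.044,-0.0165,0.003,0,0],
    [0.044,-0.0165,0.003,0,0],
    [0.044,-0.0165,0.003,0,0],
    [0,0,0,-0.136,0],
    [0,0,0,-0.136,0],
    [0,0,0,-0.136,0],
    [0,0,0,-0.136,0],
    [0,0,0,-0.136,0],
    [0,0,0,-0.136,0],
    [0,0,0,-0.136,0],
    [0,0,0,-0.136,0],
    [0,0,0,-0.136,0],
    [0,0,0,-0.136,0],
  ],
)

```text
time: 36.6
tcp_pos: [401.4, -4.0, 134.3]
tcp_rot: [0.03, 0.995, 0.008, -0.096]
contact_force: [0.5, 0.5, 0.5]
gripper_width: 85.0
```

```bash
cd .;python3 z.py; python3 go.py 428 -12.8 100 84
```

```text
[401.4  -4.  134.3] [-0.1896  0.0212 -0.9816] [-0.027  0.246  2.058  0.019  1.029 -1.549] [-0.002  0.013  0.018  0.    -0.006 -1.41 ]
t 36.6 tcp [401.4  -4.  134.3] h 86.5 tilt 11.0 w 85.0 F [0.5 0.5 0.5] q1,q6 [ -2. -89.]
turn rad 0.0437 rows@.14: 0.3 | shift after turn (m) [-0.0334 -0.0061  0.0284] | before turn [-0.0331 -0.0075  0.0284] dist 44.0
```

Call:
servo_tool(
  motion=[
    [-0.016,-0.003,0.012,0.044,0],
    [-0.017,-0.003,0.014,0,0],
    [0,0,0,0,0],
  ],
)

```text
time: 36.9
tcp_pos: [425.5, -12.1, 99.2]
tcp_rot: [0.05, 0.994, 0.006, -0.098]
contact_force: [-0.2, -0.1, 0.5]
gripper_width: 85.6
```

```bash
cd .;python3 z.py; python3 go.py 428 -12.8 70 84
python3 - <<'E'
from h import *
s=shot("side");print(proj(s,get_state()["tcp_pos"]))
crop(s,"n1",190,290,150,260,6)
E
```

```text
[425.5 -12.1  99.2] [-0.1951  0.0213 -0.9805] [-0.042  0.34   2.028  0.016  0.971 -1.524] [ 0.005 -0.027  0.029  0.006  0.035  0.019]
t 36.9 tcp [425.5 -12.1  99.2] h 84.3 tilt 11.32 w 85.6 F [-0.2 -0.1  0.5] q1,q6 [ -2. -87.]
turn rad 0.005 rows@.14: 0.0 | shift after turn (m) [-0.0082 -0.0005  0.0281] | before turn [-0.0082 -0.0005  0.0281] dist 29.0
[[231.03771943 191.78683944]]
```

View pics/n1.png

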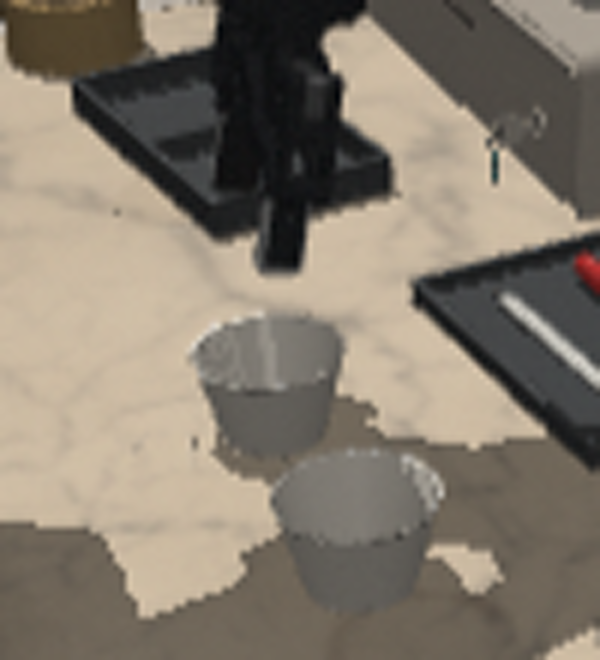

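Run:
```python
from h import *
s=shot("side")
a=np.array([[280,272],[238,187]])/6+[190,150]
for z in (110,112,115): print(z,plane(s,a,z).round(1).tolist(), plane(s,a,z).mean(0).round(1))
```

```text
110 [[426.3, -58.6, 110.0], [437.3, 36.1, 110.0]] [431.8 -11.3 110. ]
112 [[425.2, -62.3, 112.0], [436.1, 32.0, 112.0]] [430.6 -15.1 112. ]
115 [[423.5, -67.8, 115.0], [434.4, 26.0, 115.0]] [428.9 -20.9 115. ]
```

```bash
cd .;python3 go.py 425 -12.1 50 84
```

```text
t 37.0 tcp [424.8 -11.8 100.5] h 84.3 tilt 11.32 w 85.3 F [-1.1  0.4  1. ] q1,q6 [ -2. -87.]
turn rad 0.0049 rows@.14: 0.0 | shift after turn (m) [-0.0102 -0.0004  0.0495] | before turn [-0.0102 -0.0004  0.0495] dist 51.0
```

Call:
servo_tool(
  motion=[
    [-0.005,0,0.025,0.005,0],
    [-0.005,0,0.024,0,0],
    [0,0,0,0,0],
    [0,0,0,0,0],
  ],
)

```text
time: 37.4
tcp_pos: [423.1, -11.2, 51.6]
tcp_rot: [0.052, 0.994, 0.006, -0.099]
contact_force: [0.9, 0.0, 0.7]
gripper_width: 85.3
```

```bash
cd .;python3 z.py;python3 go.py 425 -12.1 16 84
python3 - <<'E'
from h import *
s=shot("side");print(proj(s,get_state()["tcp_pos"]))
crop(s,"n2",190,290,150,260,6)
E
```

```text
[423.1 -11.2  51.6] [-0.1955  0.0217 -0.9805] [-0.041  0.42   2.057  0.018  0.862 -1.52 ] [ 0.001  0.001  0.014 -0.003  0.     0.001]
t 37.4 tcp [423.1 -11.2  51.6] h 84.0 tilt 11.34 w 85.3 F [0.9 0.  0.7] q1,q6 [ -2. -87.]
turn rad -0.0005 rows@.14: 0.0 | shift after turn (m) [-0.009  -0.0007  0.0345] | before turn [-0.009  -0.0007  0.0345] dist 36.0
[[231.66593078 206.49405641]]
```

View pics/n2.png

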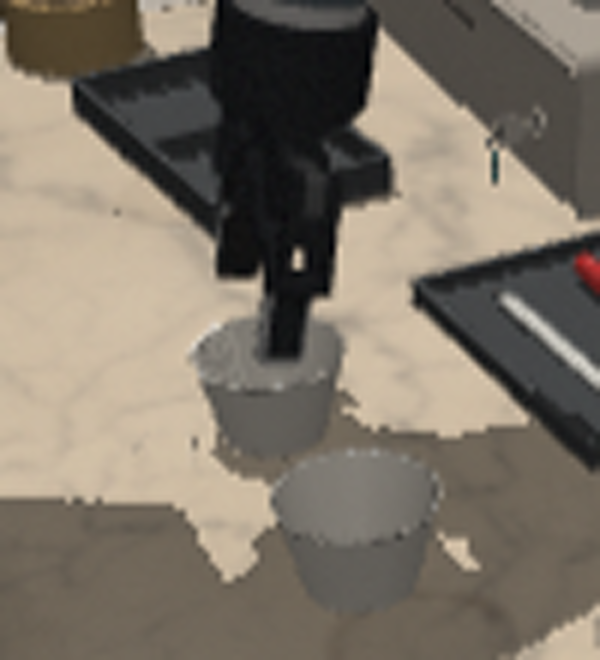

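Run:
```python
from h import *
s=shot("side")
P=[[431,-50.8,47],[431,25.2,47],[421,-69,64],[421,-54,64],[421,31,64],[421,46,64],[431,-12.8,47]]
print(((proj(s,P)-[190,150])*6).round(0))
crop(s,"n3",215,255,180,225,14)
```

```text
[[293. 381.]
 [243. 312.]
 [283. 371.]
 [273. 357.]
 [217. 281.]
 [208. 268.]
 [267. 345.]]
```

View pics/n3.png

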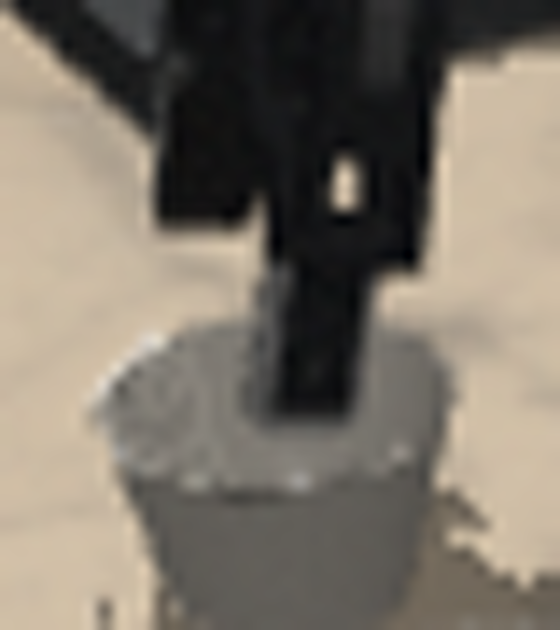

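Call:
servo_tool(
  motion=[
    [-0.003,-0.002,0.01,0,0],
    [-0.003,0,0.008,0,0],
    [0,0,0,0,0],
  ],
)

```text
time: 37.8
tcp_pos: [427.4, -13.7, 33.8]
tcp_rot: [0.052, 0.994, 0.006, -0.096]
contact_force: [1.1, -0.3, 0.3]
gripper_width: 84.9
```

```bash
cd .;python3 z.py;python3 go.py 425 -13 16 84
```

```text
[427.4 -13.7  33.8] [-0.1901  0.0214 -0.9815] [-0.046  0.455  2.058  0.017  0.821 -1.525] [-0.002 -0.012 -0.004 -0.001  0.012  0.   ]
t 37.8 tcp [427.4 -13.7  33.8] h 84.0 tilt 11.03 w 84.9 F [ 1.1 -0.3  0.3] q1,q6 [ -3. -87.]
turn rad -0.0004 rows@.14: 0.0 | shift after turn (m) [-0.001   0.0004  0.018 ] | before turn [-0.001   0.0004  0.018 ] dist 18.0
```

Tips just about at the rim. Creep down, watching the force.

Call:
servo_tool(
  motion=[
    [0,0,0.004,0,0],
    [0,0,0.003,0,0],
  ],
)

```text
time: 38.0
tcp_pos: [426.3, -13.6, 26.7]
tcp_rot: [0.052, 0.994, 0.006, -0.096]
contact_force: [0.5, -0.3, -0.4]
gripper_width: 85.7
```

Call:
servo_tool(
  motion=[
    [0,0,0.004,0,0],
    [0,0,0.003,0,0],
  ],
)

```text
time: 38.2
tcp_pos: [424.8, -13.4, 19.2]
tcp_rot: [0.052, 0.994, 0.006, -0.096]
contact_force: [-0.6, -1.2, 0.6]
gripper_width: 85.3
```

```bash
cd .;python3 z.py;python3 go.py 425 -13 16 84
python3 - <<'E'
from h import *
s=shot("side")
crop(s,"n4",210,265,175,235,10)
E
```

```text
[424.8 -13.4  19.2] [-0.19    0.0215 -0.9815] [-0.045  0.48   2.068  0.018  0.786 -1.525] [ 0.001  0.053  0.021 -0.    -0.074 -0.001]
t 38.2 tcp [424.8 -13.4  19.2] h 84.0 tilt 11.02 w 85.3 F [-0.6 -1.2  0.6] q1,q6 [ -3. -87.]
turn rad -0.0005 rows@.14: 0.0 | shift after turn (m) [-0.0008  0.0004  0.0031] | before turn [-0.0008  0.0004  0.0031] dist 3.0
```

View pics/n4.png

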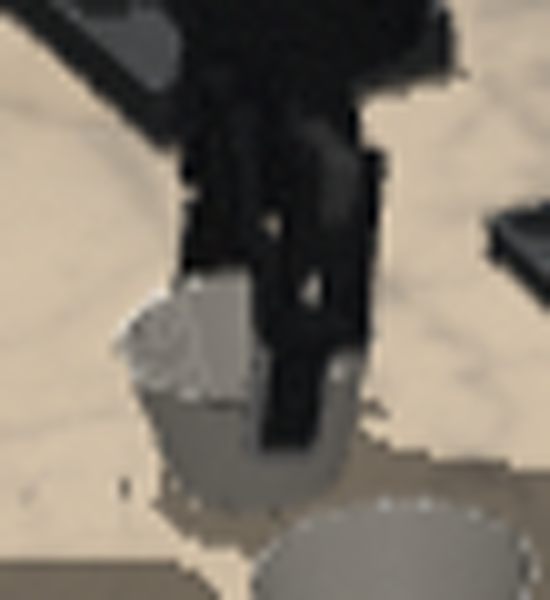

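Call:
servo_tool(
  motion=[
    [0,0,0.003,0,0],
    [0,0,0,0,40],
    [0,0,0,0,80],
    [0,0,0,0,120],
    [0,0,0,0,160],
    [0,0,0,0,200],
  ],
)

```text
time: 38.85
tcp_pos: [424.3, -13.2, 17.0]
tcp_rot: [0.052, 0.994, 0.006, -0.096]
contact_force: [0.0, -0.1, -0.3]
gripper_width: 72.3
```

```bash
cd .;python3 z.py;python3 go.py 425 -13 16 84
python3 - <<'E'
from h import *
s=shot("side")
crop(s,"n5",210,265,175,235,10)
E
```

```text
[424.3 -13.2  17. ] [-0.1904  0.0216 -0.9815] [-0.045  0.484  2.069  0.018  0.781 -1.525] [-0.001 -0.001 -0.001 -0.    -0.002 -0.   ]
t 38.85 tcp [424.3 -13.2  17. ] h 84.0 tilt 11.04 w 72.3 F [ 0.  -0.1 -0.3] q1,q6 [ -3. -87.]
turn rad -0.0005 rows@.14: 0.0 | shift after turn (m) [-0.0009  0.0003  0.0008] | before turn [-0.0009  0.0003  0.0008] dist 1.0
```

View pics/n5.png

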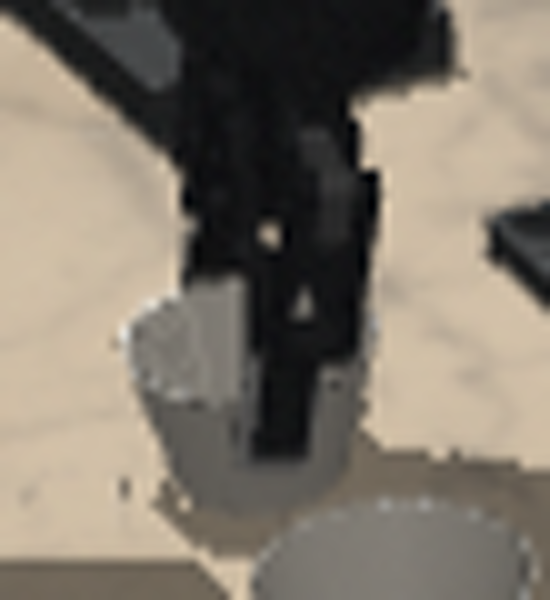

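Call:
servo_tool(
  motion=[
    [0,0,0,0,200],
    [0,0,-0.01,0,200],
    [0,0,-0.015,0,200],
    [0,0,-0.02,0,200],
    [0,0,0,0,200],
  ],
)

```text
time: 39.4
tcp_pos: [432.8, -14.3, 63.4]
tcp_rot: [0.052, 0.994, 0.006, -0.097]
contact_force: [-0.2, 0.1, -0.7]
gripper_width: 72.0
```

```bash
cd .;python3 z.py
python3 - <<'E'
from h import *
s=shot("side")
crop(s,"n6",200,275,155,235,7)
E
```

```text
[432.8 -14.3  63.4] [-0.1922  0.0217 -0.9811] [-0.046  0.408  2.034  0.016  0.894 -1.524] [ 0.002  0.024  0.031  0.001 -0.025 -0.001]
```

View pics/n6.png

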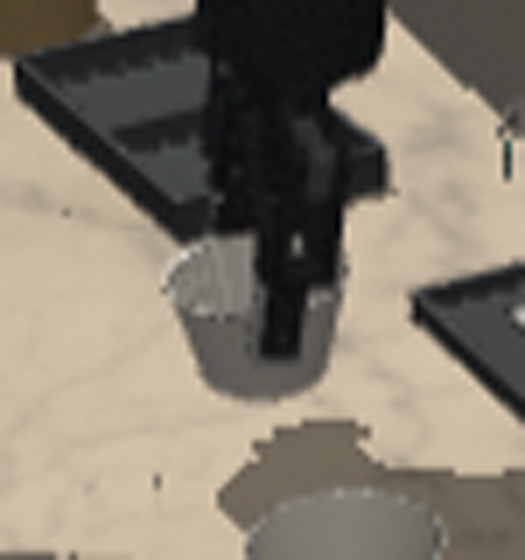

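```bash
cd .;python3 go.py 499.7 366.7 85 84
```

```text
t 39.45 tcp [431.9 -14.2  62.4] h 84.0 tilt 11.23 w 71.8 F [-0.7 -0.5 -1.9] q1,q6 [ -3. -87.]
turn rad -0.0005 rows@.14: 0.0 | shift after turn (m) [-0.0228  0.3859 -0.027 ] | before turn [-0.0226  0.386  -0.027 ] dist 388.0
```

Call:
servo_tool(
  motion=[
    [0,0,-0.02,0,200],
    [-0.0025,0.038,-0.002,0,200],
    [-0.0025,0.038,-0.002,0,200],
    [-0.0025,0.038,-0.002,0,200],
    [-0.0025,0.038,-0.002,0,200],
    [-0.0025,0.038,-0.002,0,200],
    [-0.0025,0.038,-0.002,0,200],
    [-0.0025,0.038,-0.002,0,200],
    [-0.0025,0.038,-0.002,0,200],
    [-0.0025,0.038,-0.002,0,200],
    [0,0,0,0,200],
  ],
)

```text
time: 40.55
tcp_pos: [494.6, 334.2, 89.6]
tcp_rot: [0.055, 0.993, 0.005, -0.102]
contact_force: [0.2, 0.1, -0.8]
gripper_width: 72.3
```

```bash
cd .;python3 z.py;python3 go.py 499.7 366.7 85 84
```

```text
[494.6 334.2  89.6] [-0.2014  0.0201 -0.9793] [ 0.524  0.555  1.682  0.135  1.074 -1.012] [-0.025 -0.002  0.059 -0.036  0.008 -0.022]
t 40.55 tcp [494.6 334.2  89.6] h 83.7 tilt 11.68 w 72.3 F [ 0.2  0.1 -0.8] q1,q6 [ 30. -58.]
turn rad -0.0048 rows@.14: 0.0 | shift after turn (m) [-0.0026  0.0329  0.0041] | before turn [-0.0024  0.0329  0.0041] dist 33.0
```

Call:
servo_tool(
  motion=[
    [-0.003,0.016,0,0,200],
    [-0.003,0.016,0.005,0,200],
    [-0.004,0,0.02,0,200],
    [0,0,0,0,200],
  ],
)

```text
time: 40.95
tcp_pos: [500.7, 365.6, 58.6]
tcp_rot: [0.054, 0.993, 0.003, -0.104]
contact_force: [0.3, -1.0, -1.6]
gripper_width: 72.0
```

```bash
cd .;python3 z.py;python3 go.py 499.7 366.7 40 84
python3 - <<'E'
from h import *
s=shot("side");t=shot("top")
crop(s,"o1",170,270,110,200,7);crop(t,"o2",60,180,160,270,5)
E
```

```text
[500.7 365.6  58.6] [-0.2054  0.0164 -0.9785] [ 0.56   0.625  1.639  0.142  1.049 -0.984] [ 0.008 -0.027 -0.043  0.005  0.028  0.01 ]
t 40.95 tcp [500.7 365.6  58.6] h 83.8 tilt 11.89 w 72.0 F [ 0.3 -1.  -1.6] q1,q6 [ 32. -56.]
turn rad -0.0029 rows@.14: 0.0 | shift after turn (m) [-0.0028  0.0011  0.0185] | before turn [-0.0028  0.0011  0.0185] dist 19.0
```

View pics/o1.png

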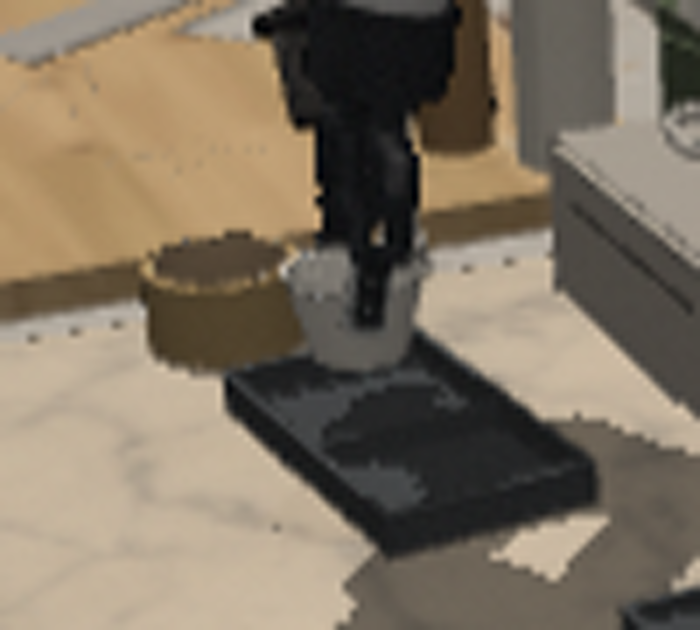

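View pics/o2.png

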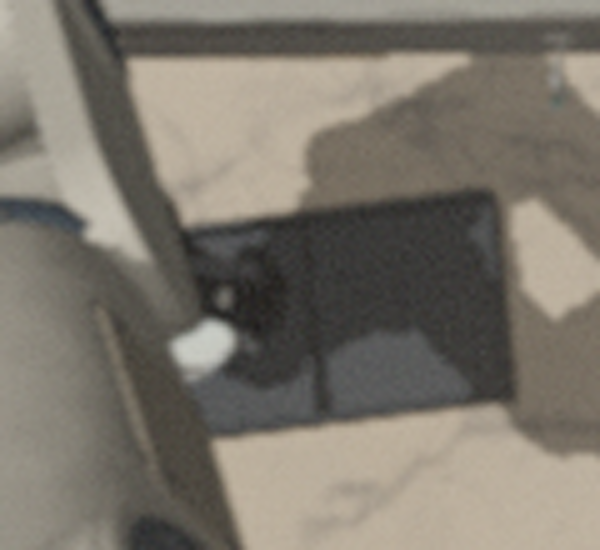

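Call:
servo_tool(
  motion=[
    [-0.003,0.001,0.014,0,200],
    [-0.003,0,0.012,0,200],
    [0,0,0,0,200],
  ],
)

```text
time: 41.35
tcp_pos: [503.8, 366.7, 33.8]
tcp_rot: [0.054, 0.993, 0.004, -0.101]
contact_force: [-0.8, -0.6, -0.8]
gripper_width: 72.4
```

```bash
cd .;python3 z.py;python3 go.py 499.7 366.7 21 84
```

```text
[503.8 366.7  33.8] [-0.2009  0.0196 -0.9794] [ 0.559  0.659  1.644  0.146  1.006 -0.991] [-0.004 -0.013 -0.003  0.001  0.011  0.002]
t 41.35 tcp [503.8 366.7  33.8] h 83.7 tilt 11.65 w 72.4 F [-0.8 -0.6 -0.8] q1,q6 [ 32. -57.]
turn rad -0.0046 rows@.14: 0.0 | shift after turn (m) [ 0.0014 -0.0004  0.0134] | before turn [ 0.0014 -0.0005  0.0134] dist 13.0
```

Call:
servo_tool(
  motion=[
    [0,0,0.006,0,200],
    [0,0,0.004,0,200],
  ],
)

```text
time: 41.55
tcp_pos: [502.0, 366.8, 23.6]
tcp_rot: [0.055, 0.993, 0.004, -0.101]
contact_force: [0.6, -0.7, 0.1]
gripper_width: 72.4
```

Call:
servo_tool(
  motion=[
    [0,0,0.003,0,200],
    [0,0,0.001,0,200],
  ],
)

```text
time: 41.75
tcp_pos: [501.2, 366.9, 20.7]
tcp_rot: [0.055, 0.993, 0.005, -0.101]
contact_force: [-1.8, -4.5, 16.8]
gripper_width: 71.9
```

```bash
cd .;python3 z.py;python3 - <<'E'
from h import *
s=shot("side");t=shot("top")
crop(s,"o3",170,270,110,200,7)
E
```

```text
[501.2 366.9  20.7] [-0.2011  0.02   -0.9794] [ 0.561  0.674  1.652  0.15   0.982 -0.993] [ 0.001  0.     0.003  0.001 -0.004 -0.   ]
```

View pics/o3.png

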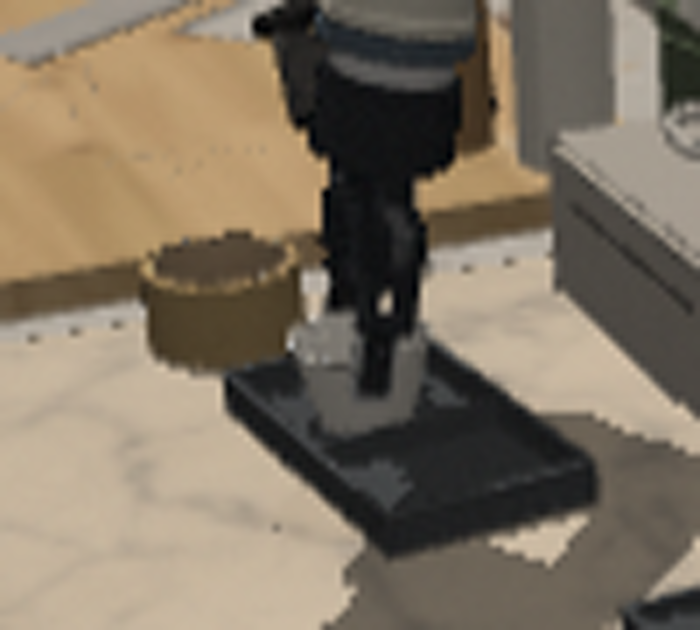

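Call:
servo_tool(
  motion=[
    [0,0,0,0,60],
    [0,0,0,0,30],
    [0,0,0,0,0],
    [0,0,0,0,0],
  ],
)

```text
time: 42.25
tcp_pos: [501.6, 367.2, 21.5]
tcp_rot: [0.055, 0.993, 0.005, -0.101]
contact_force: [-0.3, -0.5, -0.8]
gripper_width: 85.3
```

Call:
servo_tool(
  motion=[
    [0,0,-0.01,0,0],
    [0,0,-0.015,0,0],
    [0,0,-0.03,0,0],
    [0,0,-0.035,0,0],
    [0,0,-0.035,0,0],
    [0,0,0,0,0],
  ],
)

```text
time: 42.85
tcp_pos: [528.4, 364.5, 153.0]
tcp_rot: [0.055, 0.993, 0.005, -0.1]
contact_force: [-0.4, -0.0, 1.2]
gripper_width: 85.5
```

```bash
cd .;python3 z.py;python3 go.py 418 -154 120 84;python3 - <<'E'
from h import *
s=shot("side");t=shot("top")
crop(s,"o4",170,290,110,250,5);crop(t,"o5",60,180,160,270,5)
E
```

```text
[528.4 364.5 153. ] [-0.199   0.0208 -0.9798] [ 0.538  0.541  1.54   0.128  1.226 -0.977] [ 0.004  0.018  0.047  0.001 -0.018  0.001]
t 42.85 tcp [528.4 364.5 153. ] h 83.7 tilt 11.54 w 85.5 F [-0.4 -0.   1.2] q1,q6 [ 31. -56.]
turn rad -0.0049 rows@.14: 0.0 | shift after turn (m) [ 0.0478 -0.5272  0.0435] | before turn [ 0.0452 -0.5274  0.0435] dist 531.0
```

View pics/o4.png

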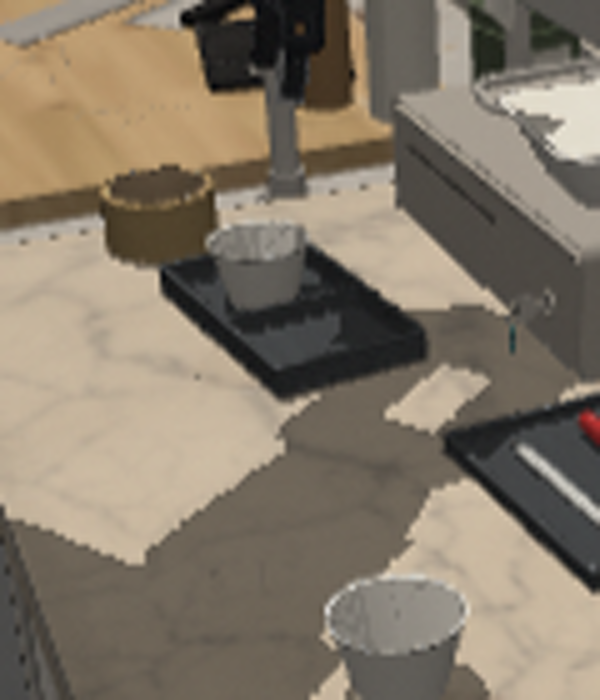

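View pics/o5.png

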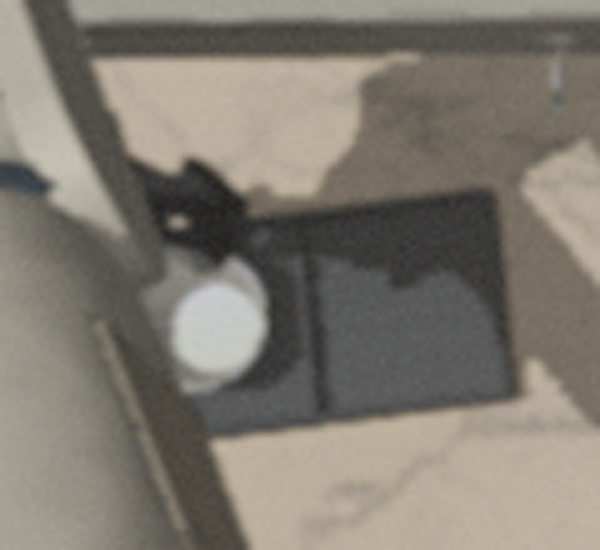

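Call:
servo_tool(
  motion=[
    [0.004,-0.044,0.0,0,0],
    [0.004,-0.044,0.0,0,0],
    [0.004,-0.044,0.0,0,0],
    [0.004,-0.044,0.0,0,0],
    [0.004,-0.044,0.0,0,0],
    [0.004,-0.044,0.0,0,0],
    [0.004,-0.044,0.0,0,0],
    [0.004,-0.044,0.003,0,0],
    [0.004,-0.044,0.003,0,0],
    [0.004,-0.044,0.003,0,0],
    [0.004,-0.044,0.003,0,0],
    [0,0,0,0,0],
  ],
)

```text
time: 44.15
tcp_pos: [413.3, -129.0, 139.9]
tcp_rot: [0.052, 0.992, 0.002, -0.112]
contact_force: [0.6, -0.0, -0.3]
gripper_width: 85.6
```

```bash
cd .;python3 z.py;python3 go.py 417.6 -154.4 70 84
```

```text
[ 413.3 -129.   139.9] [-0.2222  0.0155 -0.9749] [-0.271  0.298  1.972 -0.05   1.092 -1.71 ] [0.038 0.004 0.018 0.052 0.    0.039]
t 44.15 tcp [ 413.3 -129.   139.9] h 84.1 tilt 12.87 w 85.6 F [ 0.6 -0.  -0.3] q1,q6 [-16. -98.]
turn rad 0.0017 rows@.14: 0.0 | shift after turn (m) [-0.0224 -0.0243  0.0668] | before turn [-0.0224 -0.0243  0.0668] dist 75.0
```

Call:
servo_tool(
  motion=[
    [-0.008,-0.012,0.02,0,0],
    [-0.008,-0.012,0.025,0,0],
    [-0.006,0,0.022,0,0],
    [0,0,0,0,0],
    [0,0,0,0,0],
  ],
)

```text
time: 44.65
tcp_pos: [413.9, -153.8, 66.1]
tcp_rot: [0.053, 0.992, 0.003, -0.115]
contact_force: [0.6, -0.4, 0.3]
gripper_width: 85.4
```

```bash
cd .;python3 z.py;python3 go.py 417.3 -154.4 34 84
python3 - <<'E'
from h import *
s=shot("side")
crop(s,"p1",215,280,180,255,8)
E
```

```text
[ 413.9 -153.8   66.1] [-0.2274  0.019  -0.9736] [-0.318  0.429  1.995 -0.066  0.943 -1.737] [ 0.007  0.019  0.017  0.004 -0.005  0.003]
t 44.65 tcp [ 413.9 -153.8   66.1] h 83.9 tilt 13.19 w 85.4 F [ 0.6 -0.4  0.3] q1,q6 [ -18. -100.]
turn rad -0.0021 rows@.14: 0.0 | shift after turn (m) [-0.0107 -0.0001  0.0304] | before turn [-0.0107 -0.      0.0304] dist 32.0
```

View pics/p1.png

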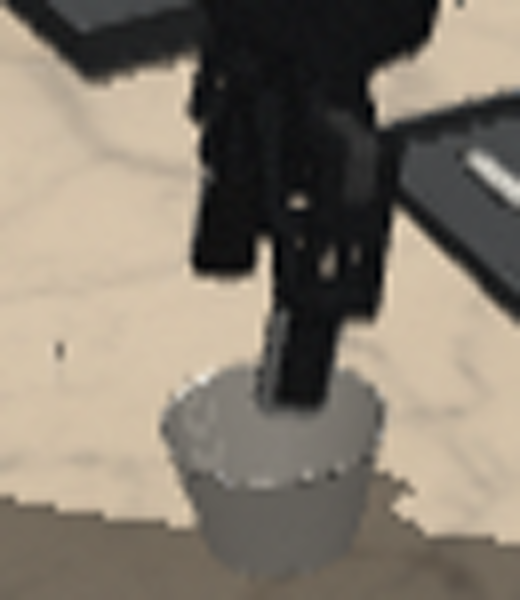

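Call:
servo_tool(
  motion=[
    [-0.004,0,0.012,0,0],
    [-0.004,0,0.012,0,0],
    [-0.002,0,0.002,0,0],
    [0,0,0,0,0],
  ],
)

```text
time: 45.1
tcp_pos: [419.4, -153.7, 38.3]
tcp_rot: [0.053, 0.992, 0.003, -0.113]
contact_force: [0.2, -0.1, 0.4]
gripper_width: 85.3
```

```bash
cd .;python3 z.py;python3 go.py 417.3 -154.4 17 84
```

```text
[ 419.4 -153.7   38.3] [-0.2242  0.0177 -0.9744] [-0.314  0.481  1.997 -0.068  0.886 -1.731] [ 0.003  0.008  0.006  0.    -0.003  0.001]
t 45.1 tcp [ 419.4 -153.7   38.3] h 84.0 tilt 13.0 w 85.3 F [ 0.2 -0.1  0.4] q1,q6 [-18. -99.]
turn rad -0.0003 rows@.14: 0.0 | shift after turn (m) [-0.0029 -0.0008  0.0212] | before turn [-0.0029 -0.0008  0.0212] dist 21.0
```

Call:
servo_tool(
  motion=[
    [-0.001,-0.001,0.005,0,0],
    [-0.001,0,0.005,0,0],
  ],
)

```text
time: 45.3
tcp_pos: [419.6, -154.9, 28.1]
tcp_rot: [0.052, 0.992, 0.003, -0.113]
contact_force: [0.9, -0.4, 0.2]
gripper_width: 85.6
```

Call:
servo_tool(
  motion=[
    [0,0,0.004,0,0],
    [0,0,0.003,0,0],
    [0,0,0.003,0,0],
  ],
)

```text
time: 45.6
tcp_pos: [417.1, -154.8, 17.3]
tcp_rot: [0.053, 0.992, 0.003, -0.113]
contact_force: [0.4, -0.3, 0.0]
gripper_width: 85.5
```

```bash
cd .;python3 z.py;python3 go.py 417.3 -154.4 17 84
python3 - <<'E'
from h import *
s=shot("side")
crop(s,"p2",215,280,180,255,8)
E
```

```text
[ 417.1 -154.8   17.3] [-0.2232  0.0173 -0.9746] [-0.318  0.516  2.008 -0.072  0.839 -1.729] [-0.006  0.051  0.025 -0.004 -0.075  0.004]
t 45.6 tcp [ 417.1 -154.8   17.3] h 84.0 tilt 12.93 w 85.5 F [ 0.4 -0.3  0. ] q1,q6 [-18. -99.]
turn rad -0.0003 rows@.14: 0.0 | shift after turn (m) [-0.0003  0.0004  0.0003] | before turn [-0.0003  0.0004  0.0003] dist 1.0
```

View pics/p2.png

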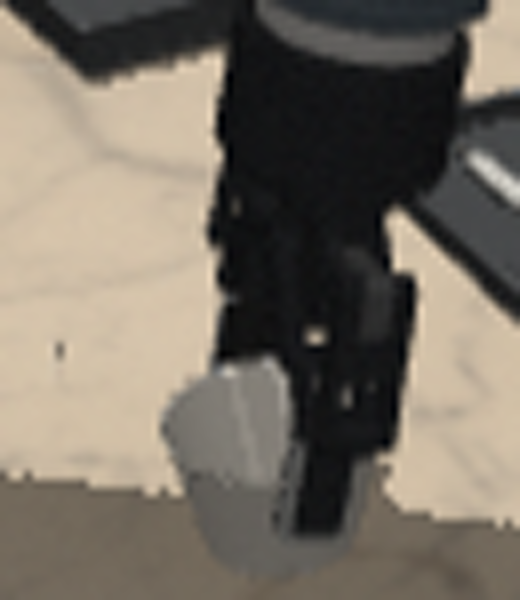

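Call:
servo_tool(
  motion=[
    [0.001,0,0,0,0],
    [0,0,0,0,40],
    [0,0,0,0,80],
    [0,0,0,0,120],
    [0,0,0,0,160],
    [0,0,0,0,200],
    [0,0,0,0,200],
  ],
)

```text
time: 46.35
tcp_pos: [416.1, -154.6, 18.7]
tcp_rot: [0.053, 0.992, 0.003, -0.113]
contact_force: [-1.1, 0.1, -0.8]
gripper_width: 72.3
```

Call:
servo_tool(
  motion=[
    [0,0,-0.01,0,200],
    [0,0,-0.015,0,200],
    [0,0,-0.025,0,200],
    [0,0,-0.02,0,200],
    [0,0,0,0,200],
  ],
)

```text
time: 46.85
tcp_pos: [432.1, -155.7, 90.7]
tcp_rot: [0.053, 0.992, 0.003, -0.113]
contact_force: [0.5, -0.4, -1.7]
gripper_width: 72.0
```

```bash
cd .;python3 z.py;python3 go.py 511 262 90 84
python3 - <<'E'
from h import *
s=shot("side")
crop(s,"p3",205,290,160,255,7)
E
```

```text
[ 432.1 -155.7   90.7] [-0.2247  0.0181 -0.9743] [-0.311  0.409  1.947 -0.061  1.008 -1.737] [ 0.     0.015  0.025 -0.003 -0.02  -0.   ]
t 46.85 tcp [ 432.1 -155.7   90.7] h 84.0 tilt 13.03 w 72.0 F [ 0.5 -0.4 -1.7] q1,q6 [ -18. -100.]
turn rad -0.0006 rows@.14: 0.0 | shift after turn (m) [-0.0335  0.4237 -0.0095] | before turn [-0.0333  0.4237 -0.0095] dist 425.0
```

View pics/p3.png

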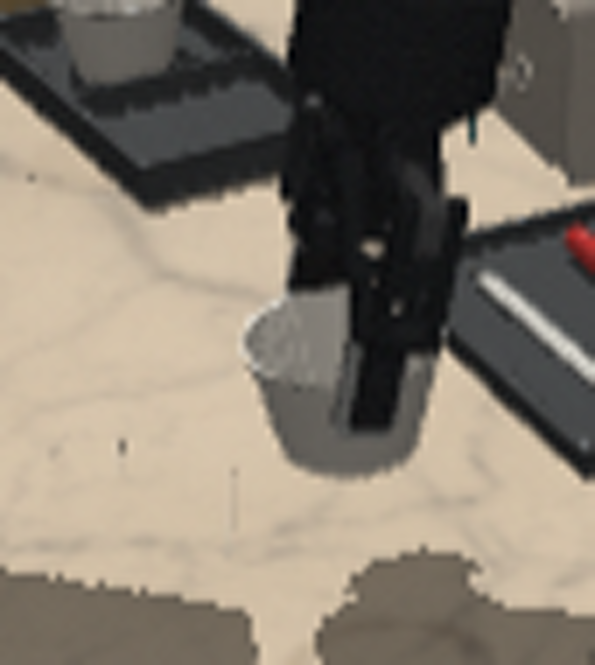

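Call:
servo_tool(
  motion=[
    [-0.003,0.041,-0.002,0,200],
    [-0.003,0.041,-0.002,0,200],
    [-0.003,0.041,-0.002,0,200],
    [-0.003,0.041,-0.002,0,200],
    [-0.003,0.041,-0.002,0,200],
    [-0.003,0.041,-0.002,0,200],
    [-0.003,0.041,-0.002,0,200],
    [-0.003,0.041,-0.002,0,200],
    [-0.003,0.041,-0.002,0,200],
    [0,0,0,0,200],
  ],
)

```text
time: 47.9
tcp_pos: [497.2, 220.2, 90.4]
tcp_rot: [0.056, 0.991, 0.002, -0.119]
contact_force: [0.1, -0.8, -0.5]
gripper_width: 72.0
```

```bash
cd .;python3 z.py;python3 go.py 510 260 70 84
```

```text
[497.2 220.2  90.4] [-0.235   0.0173 -0.9718] [ 0.353  0.512  1.766  0.111  1.083 -1.169] [-0.031  0.003  0.056 -0.045  0.003 -0.028]
t 47.9 tcp [497.2 220.2  90.4] h 83.6 tilt 13.63 w 72.0 F [ 0.1 -0.8 -0.5] q1,q6 [ 20. -67.]
turn rad -0.0061 rows@.14: 0.0 | shift after turn (m) [-0.013   0.041   0.0176] | before turn [-0.0128  0.0411  0.0176] dist 47.0
```

Call:
servo_tool(
  motion=[
    [-0.006,0.02,0,-0.006,200],
    [-0.006,0.02,0.005,0,200],
    [-0.004,0,0.015,0,200],
    [0,0,0,0,200],
  ],
)

```text
time: 48.3
tcp_pos: [509.6, 258.6, 61.6]
tcp_rot: [0.052, 0.991, 0.0, -0.121]
contact_force: [-1.5, -0.2, -2.4]
gripper_width: 72.3
```

```bash
cd .;python3 z.py;python3 go.py 510 260 40 84
python3 - <<'E'
from h import *
s=shot("side");t=shot("top")
crop(s,"q1",170,270,110,200,7);crop(t,"q2",60,180,160,270,5)
E
```

```text
[509.6 258.6  61.6] [-0.2404  0.0132 -0.9706] [ 0.403  0.587  1.713  0.122  1.064 -1.135] [ 0.008 -0.012 -0.028  0.006  0.018  0.008]
t 48.3 tcp [509.6 258.6  61.6] h 84.1 tilt 13.93 w 72.3 F [-1.5 -0.2 -2.4] q1,q6 [ 23. -65.]
turn rad 0.002 rows@.14: 0.0 | shift after turn (m) [-0.0054  0.0017  0.0209] | before turn [-0.0054  0.0016  0.0209] dist 22.0
```

View pics/q1.png

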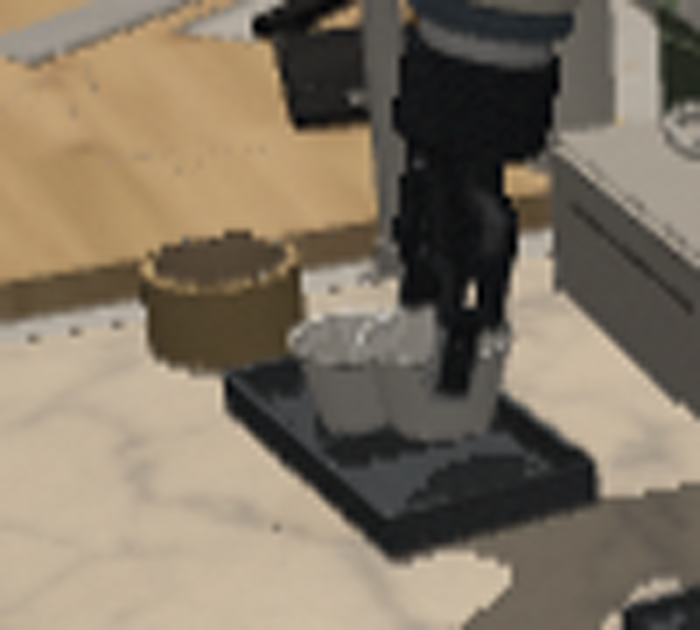

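View pics/q2.png

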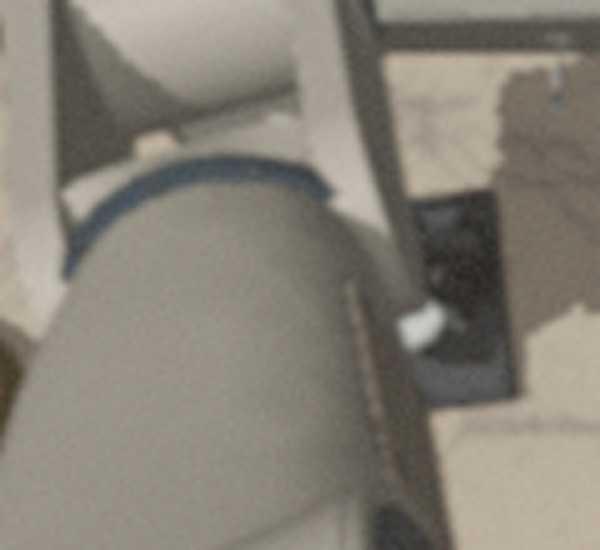

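Call:
servo_tool(
  motion=[
    [-0.004,0.001,0.014,0,200],
    [-0.003,0,0.012,0,200],
    [0,0,0,0,200],
  ],
)

```text
time: 48.7
tcp_pos: [511.5, 257.8, 34.9]
tcp_rot: [0.053, 0.991, 0.001, -0.12]
contact_force: [-0.1, 0.1, -1.0]
gripper_width: 72.3
```

```bash
cd .;python3 z.py;python3 go.py 510 260 22.5 84
```

```text
[511.5 257.8  34.9] [-0.2379  0.0148 -0.9712] [ 0.401  0.624  1.721  0.125  1.017 -1.141] [-0.006 -0.01  -0.002 -0.001  0.008 -0.001]
t 48.7 tcp [511.5 257.8  34.9] h 84.0 tilt 13.79 w 72.3 F [-0.1  0.1 -1. ] q1,q6 [ 23. -65.]
turn rad -0.0007 rows@.14: 0.0 | shift after turn (m) [-0.0013  0.0021  0.0124] | before turn [-0.0013  0.0021  0.0124] dist 13.0
```

Call:
servo_tool(
  motion=[
    [0,0.002,0.006,0,200],
    [0,0,0.004,0,200],
  ],
)

```text
time: 48.9
tcp_pos: [509.4, 259.7, 24.5]
tcp_rot: [0.053, 0.991, 0.001, -0.12]
contact_force: [0.7, -0.7, -0.7]
gripper_width: 72.2
```

Call:
servo_tool(
  motion=[
    [0,0,0.002,0,200],
    [0,0,0.001,0,200],
  ],
)

```text
time: 49.1
tcp_pos: [508.3, 259.7, 22.3]
tcp_rot: [0.053, 0.991, 0.001, -0.121]
contact_force: [-1.5, -4.1, 18.7]
gripper_width: 72.0
```

```bash
cd .;python3 z.py
```

```text
[508.3 259.7  22.3] [-0.2388  0.0148 -0.9709] [ 0.405  0.64   1.728  0.129  0.994 -1.141] [ 0.001  0.     0.004  0.    -0.005 -0.001]
```

Floor contact at the expected height. Release and retract.

Call:
servo_tool(
  motion=[
    [0,0,0,0,60],
    [0,0,0,0,30],
    [0,0,0,0,0],
    [0,0,0,0,0],
  ],
)

```text
time: 49.5
tcp_pos: [509.0, 260.2, 23.3]
tcp_rot: [0.053, 0.991, 0.001, -0.12]
contact_force: [-0.8, 0.5, -0.5]
gripper_width: 85.0
```

Call:
servo_tool(
  motion=[
    [0,0,-0.01,0,0],
    [0,0,-0.015,0,0],
    [0,0,-0.03,0,0],
    [0,0,-0.035,0,0],
    [0,0,-0.035,0,0],
    [0,0,-0.035,0,0],
    [0,0,-0.035,0,0],
    [0,0,0,0,0],
  ],
)

```text
time: 50.3
tcp_pos: [558.4, 256.7, 228.2]
tcp_rot: [0.053, 0.992, 0.002, -0.118]
contact_force: [1.0, 0.3, 0.4]
gripper_width: 85.3
```

Call:
servo_tool(
  motion=[
    [0.04,0,-0.01,0,0],
    [0.04,0,-0.01,0,0],
    [0.04,0,-0.01,0,0],
    [0.04,0,-0.01,0,0],
    [0.02,0.04,0,0,0],
    [0.02,0.04,0,0,0],
    [0,0.04,0,0,0],
    [0,0.04,0,0,0],
    [0,0.04,0,0,0],
    [0,0.04,0,0,0],
    [0,0,0,0,0],
  ],
)

```text
time: 51.4
tcp_pos: [392.9, 522.0, 323.9]
tcp_rot: [0.055, 0.992, 0.005, -0.114]
contact_force: [0.3, -0.8, -1.0]
gripper_width: 85.4
```

```bash
cd .;python3 z.py;python3 - <<'E'
from h import *
s=shot("side");t=shot("top",)
crop(t,"r0",0,560,0,420,1)
crop(s,"r1",160,380,120,310,3);crop(t,"r2",60,260,140,290,4)
E
```

```text
[392.9 522.  323.9] [-0.2264  0.0216 -0.9738] [ 0.828  0.408  1.368  0.183  1.507 -0.657] [-0.021 -0.037  0.049 -0.032  0.033 -0.019]
```

View pics/r1.png

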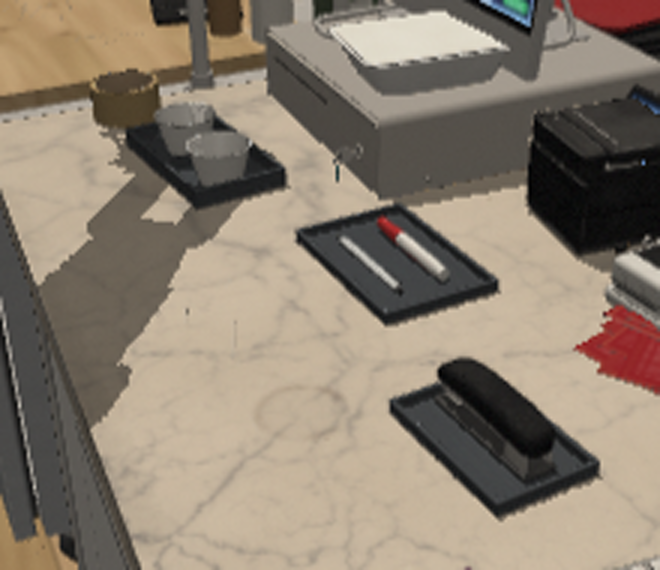

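View pics/r0.png

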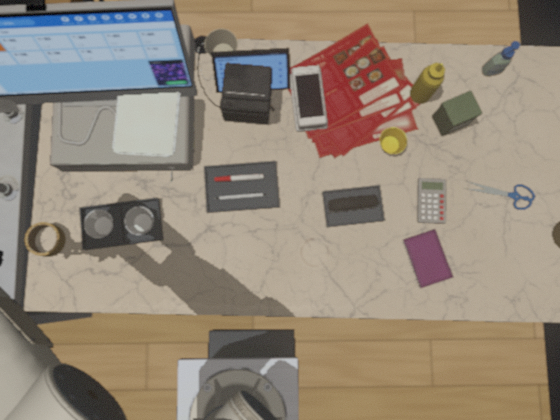

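```bash
cd .;python3 - <<'E'
from h import *
s=shot("side");t=shot("top")
a=t["img"][150:270,70:250,::-1];b=t["img"][170:240,310:400,::-1]
cv2.imwrite("pics/s1.png",cv2.resize(a,None,fx=4,fy=4,interpolation=3));cv2.imwrite("pics/s2.png",cv2.resize(b,None,fx=7,fy=7,interpolation=3))
crop(s,"s3",280,370,230,300,8)
E
```

```text
(no output)
```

View pics/s1.png

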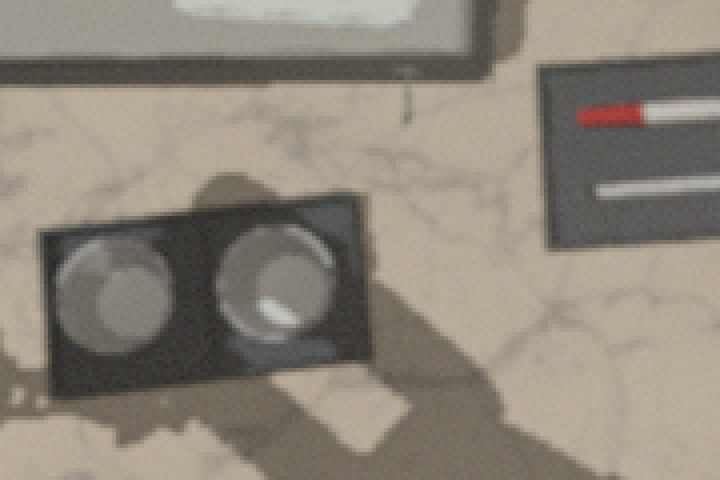

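View pics/s2.png

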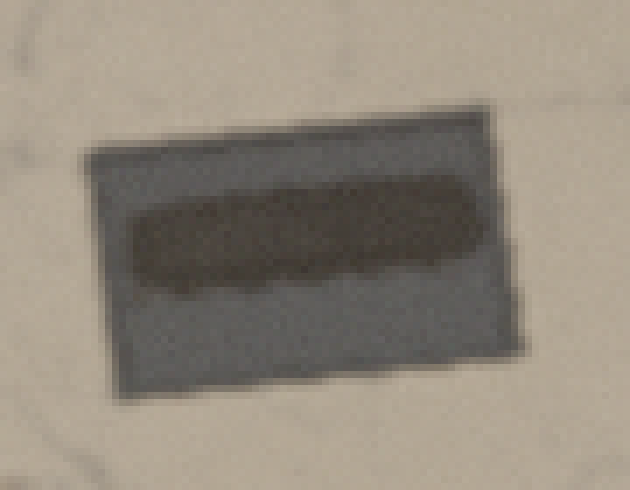

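View pics/s3.png

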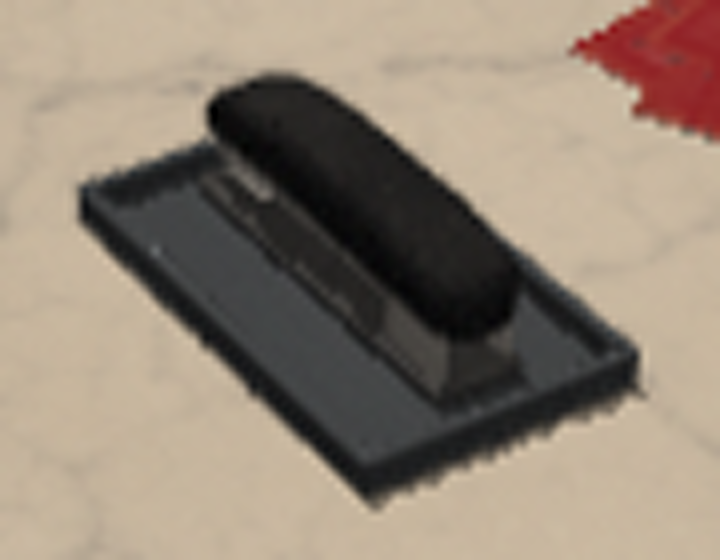

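```bash
cd .;python3 -c "
from rig import hand_in,get_state
print(get_state()['time'],get_state()['qd'].round(3));print(hand_in())"
```

```text
51.6 [-0.01  -0.01   0.007  0.002 -0.003  0.002]
the job is handed in; nothing more can be done
None
```

I sorted everything in the order asked and handed in at 51.6 s, within the 115 s limit, with the arm clear and the gripper open. The last top and side pictures showed:

- **Marker and pen:** they lie flat, parallel and about 50 mm apart on the floor of the wide tray.
- **Stapler:** it stands on its base lengthways in the smallest tray, inside the walls. It sits off-centre across the width, towards the far side.
- **Dip cups:** the two white ones stand upright, one in each bay of the tray with the cross wall. I gripped each across its rim from outside.
- **Left alone:** the order pad, calculator and yellow cup look unmoved.

**Forces:** the highest reading at the end of any move call was about 28 N, when the pen was pressed onto the tray floor. Readings came only at the end of each call, so I did not see the peaks in between.

**Checks that disagreed:**
- Triangulated heights came out about 2–10 mm lower than the text (stapler tray rim worst), so I used the text heights.
- The top-view outline of the cup tray was about 9 mm too long, from its shadow and outer wall. I used its triangulated corners instead.
- The tool slowly leaned from upright during the moves, reaching about 14° by the last cup. Only part of it came back when I tried to correct it, so I set the grasps and releases to allow for it. The pen and stapler were pressed level on the tray floor before I let go.

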